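# Rack the finished module cases in the clamping dock

## Robot

A 6-joint arm with a two-finger parallel gripper is mounted at the origin on the work surface. World frame = base frame: x ahead of the robot, y to its left, z up, the work surface at z = 0. Lengths are in m, angles in degrees, forces in N, time in s.
With the tool pointing down it reaches from about 0.35 to 0.925 m from the base axis. Payload 6.4 kg.
Tool frame: the origin (TCP) lies between the finger pads; the fingertips stand 25 mm ahead of it and the grasp point (between the pads) lies 6 mm ahead of it; z points along the fingers, y is the line along which they close (so a half turn about z gives the same grasp; the last joint's range is limited). The gripper opens to 85 mm and grips with 20 to 120 N. Pads are 22 mm wide; open, the fingers measure 114 mm over their backs; the gripper's body (76 mm by 85 mm) begins 54 mm behind the grasp point. The pads swing forward as they close: fully open they stand 13 mm farther back than shut.
Start: joints at [-77.699, 14.043, 89.255, -0, 76.702, -9.975], TCP at [0.246, -0.601, 0.256] pointing down, gripper open.
Joint ranges: [-179.41, 179.41], [-58.25, 129.5], [7.25, 145.43], [-54.29, 234.29], [11.92, 165.04], [-157.13, 157.13]. Speed limits (degrees/s): [147.25, 147.25, 180, 180, 180, 180].

## Interface

Orientations are given as a 3x3 rotation matrix whose columns are the frame's x, y, z axes.
In Python, from cell import status, get_image, get_calibration, sign_off gives the robot as it stands.
- The arm moves only by the tool drive_tool, never from a script. Its argument "targets" is a list of rows, each a list of 4 numbers: the shift along the tool's x, y, z in m, then the turn about the tool's z in rad. A call has 1 to 5 rows; each row is the pose to reach, as a shift and turn from the pose commanded when the call began, along the tool's axes at that moment; what a row does not reach only later rows make up. A row lasts 1/10 s, in which the tool goes at most 50 mm and 8.59 degrees, less where a joint would pass 70% of its speed; a pose out of reach is approached as far as the arm can. A call with a gripper value outside its range is refused whole. "jaw" is the opening, from -1 (shut) to 1 (fully open), set as the call begins (left out, the last holds). The fingers move at their own pace and stop on an object; "newtons" is the grip in N (left out, the last holds). Time passes only in rows, so rows that repeat a pose let the fingers close. It gives the time, the measured TCP pose, the force, the opening and the grip force at its end, in the units of the state.
- status.get_obs(): the state, without advancing time (a new reading comes with each control period).
- get_image(name): name is "scene" or "side" or "wrist"; returns the picture (384x512x3 uint8, red, green, blue); there is no depth.
- get_calibration(name): a dict with "vertical_fov" (degrees; the focal length in pixels is half the picture's height over the tangent of half this angle, whatever the lens; pixels are square), "cx", "cy" (the principal point, pixels), "R" (3x3) and "t" (3): a world point X has camera coordinates R X + t. Camera axes: x right, y down, z forward; pixel columns grow to the right and rows downward; lengths in m; the calibration is good to about 2 mm. A picture is of the moment at which its call begins: read the wrist's pose just before it. get_calibration takes no time and is no camera call; for the wrist camera it gives the pose at the moment of the call.
- sign_off(): hands the job in; it is judged then, once.
The state is a dict: "t": time; "joints": joint angles; "qd": joint speeds; "joint_torque": joint torques, N m; "eef_pos": TCP position; "ee_rot": TCP orientation; "contact_force": force on the tool from outside, world axes, zero at the start; "moment": the same for the moment, N m; "gripper_width": finger opening in m; "grasp_force": force on a finger pad.
Only numpy, scipy, OpenCV 4.12 (cv2) and the standard library are available. Lean on these libraries where they do the work, as an engineer would, in place of code of your own. Each camera call takes 0.05 s, during which the arm holds its last target. There are 200 camera calls.

## Task

The finished module cases (two in the pile under the red parts tray, and every other one standing about the bench) go into the case dock as one square column. Loosen the clamp knob and slide the carriage fully back, set the tray down flat in the middle of the blue mat, and stack all the cases between the stops, lined up with the dock; only when the whole column stands, slide the red stop plate up against the bottom case and turn the knob fully tight. Leave the other things on the bench where they are.

Things in the scene. Friction and masses are not known exactly. Their poses are not given: they have to be found in the camera images.
- dock: aluminium case dock fixed to the bench: base 90 (x) x 320 (y) x 12 mm, origin at its underside's centre. Along its y: a fixed blue end stop, inner face at y = -145 mm, top 58 mm above the bench; on the +y side a sliding carriage with a red stop plate. Cases stand on the base between the stops, long side along y, centred at x = 0
- carriage (a joint): slide of the carriage along the dock's +y, in m, 0 to 0.10: the clear gap between the two stops is 60 mm + this value; 0.10 is fully back (gap 160 mm). Friction about 2 N when the clamp is loose; when tight it holds fast
- stop_face (a point): centre of the red stop plate's face (the face that looks to the dock's -y, towards the end stop), 32 mm above the bench; axes parallel to the dock's. The plate is 70 mm wide, its top 56 mm above the bench
- clamp (a joint): clamp knob on top of the carriage, turning about the vertical: 0 rad = loose, bar along the dock's y; 1.57 rad = fully tight, bar across (along the dock's x). The value grows clockwise seen from above; the pad starts to bite at about 0.7
- clamp_grip (a point): on the knob's axis, 89 mm above the bench, at the height to grip; 65 mm behind the stop face. The black bar grip is 14 mm thick, 56 mm long, and reaches from 68 to 97 mm above the bench; a flat 42 mm disc lies under it. This point's y axis runs along the bar
- mat: blue antistatic mat fixed flat on the bench, 140 (x) x 160 (y) x 4 mm, origin at the centre of its underside
- tray: red open parts tray, 68 (x) x 120 (y) x 24 mm, walls 4 mm, with small parts fixed inside; origin at the centre of its underside. Starts on top of the pile of cases
- case1: closed black case with a yellow lid, 66 (x) x 110 (y) x 28 mm (z), about 0.26 kg, flat top; origin at the centre of its underside; in the pile under the tray: bottom
- case2: closed black case with a green lid, 66 (x) x 110 (y) x 28 mm (z), about 0.26 kg, flat top; origin at the centre of its underside; in the pile under the tray, on case1
- case3: closed black case with an orange lid, 66 (x) x 110 (y) x 28 mm (z), about 0.26 kg, flat top; origin at the centre of its underside; starts alone on the bench, or is absent (None)
- case4: closed black case with a white lid, 66 (x) x 110 (y) x 28 mm (z), about 0.26 kg, flat top; origin at the centre of its underside; starts alone on the bench, or is absent (None)
- case5: closed black case with a grey lid, 66 (x) x 110 (y) x 28 mm (z), about 0.26 kg, flat top; origin at the centre of its underside; starts alone on the bench, or is absent (None)
- meter: yellow handheld meter, 75 x 130 x 32 mm, bystander, origin under its centre
- spool: copper wire spool, 56 mm wide, 40 mm high, bystander, origin under its centre
Mind the look-alikes: they are no part of the job. What is shaped like the case1 but pink is not meant.

How it is judged:
By the outcome, as a careful person would: the job done as asked, in the order asked, and still so for the second after the job is handed in, with the robot touching nothing.
Of case3, case4, case5 only 1 to 3 are there at a start; the rules pass over those that are not, and their reading is None.
At some moment in a run one of tray may be knocked a few centimetres aside while the robot is not near it.
It also fails if it takes over 210 s, if anything falls off the work surface, if the arm or the gripper's body presses on something with over 40 N, if the wrist force passes 120 N, or if a joint passes its speed limit or range.

## Working session

There is one attempt and no reset: what is moved stays moved. The work goes in short steps, Python scripts to look and compute and a tool call to move; the robot and the scene stay as the last step left them, time stands still between calls to the robot, and variables do not carry over. Pictures are saved under pics/ and viewed, at most 14 in all, crops included, and the job is handed in when it is done.

Besides the shell and the picture viewer there is one more tool, called after "Request:" as a command line: name --pt "numbers of a row" for each row, then --argument value for the rest. drive_tool: Moves the arm, as the interface text tells. Its arguments: {"type":"object","properties":{"targets":{"type":"array","items":{"type":"array","items":{"type":"number"}}},"jaw":{"type":"number"},"newtons":{"type":"number"}},"required":["targets"]}

```bash
mkdir -p pics; ls; python3 - <<'E'
from cell import status,get_image,get_calibration
import cv2,numpy as np
o=status.get_obs();print(o['t'],o['eef_pos'],o['ee_rot'],o['gripper_width'])
for n in ['scene','side']:
    im=get_image(n);cv2.imwrite(f'pics/{n}0.png',cv2.cvtColor(im,cv2.COLOR_RGB2BGR))
    c=get_calibration(n);print(n,c)
E
```

```text
pics
0.0 [ 0.24631003 -0.60097214  0.25516232] [[ 9.25336832e-01  3.79145841e-01 -4.23850743e-04]
 [ 3.79145936e-01 -9.25334944e-01  1.89761004e-03]
 [ 3.27267051e-04 -1.91662975e-03 -9.99998110e-01]] 0.08515089822718723
scene {'vertical_fov': 53.11098873844549, 'cx': 257.4959228999953, 'cy': 190.9433323669141, 'R': array([[-0.66898318,  0.74326418,  0.0044561 ],
       [ 0.40402385,  0.36866524, -0.83716825],
       [-0.62387998, -0.55825111, -0.5469273 ]]), 't': array([ 0.34995715, -0.16931189,  1.30129035])}
side {'vertical_fov': 43.73084304311496, 'cx': 253.2515430063533, 'cy': 183.20837668035173, 'R': array([[ 0.96446062, -0.26415719, -0.00605745],
       [-0.19452692, -0.69434659, -0.6928507 ],
       [ 0.17881553,  0.66940556, -0.72105562]]), 't': array([-0.5367101 ,  0.21430765,  1.20692093])}
```

View pics/scene0.png

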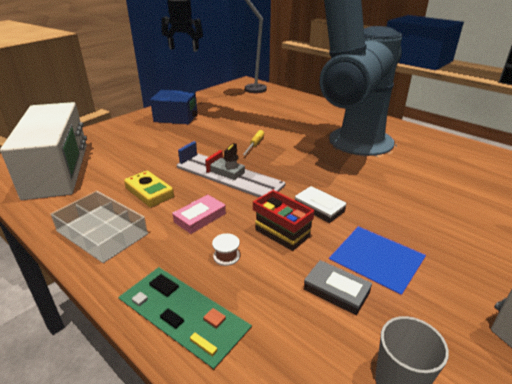

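View pics/side0.png

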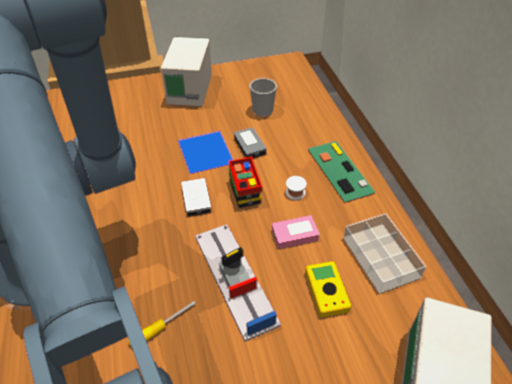

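Scene view: dock at about (230,175), tray on pile (283,215), mat (378,258). Look-alikes for a case are white lid (320,203), grey lid (338,285) and pink (199,213, a decoy, left alone). There is no orange case. Meter is at (148,187), spool at (226,248). I'll check the choice in one crop and measure.

```bash
cat > h.py <<'E'
import cv2,numpy as np
from cell import status,get_image,get_calibration
def grab(n,save=None):
    c=get_calibration(n);im=get_image(n)
    if save: cv2.imwrite(f'pics/{save}.png',cv2.cvtColor(im,cv2.COLOR_RGB2BGR))
    return im,c
def ray(c,uv,z):
    uv=np.atleast_2d(np.asarray(uv,float));f=192/np.tan(np.radians(c['vertical_fov'])/2)
    d=np.c_[(uv[:,0]-c['cx'])/f,(uv[:,1]-c['cy'])/f,np.ones(len(uv))]@c['R']
    o=-c['R'].T@c['t'];return (o+d*((z-o[2])/d[:,2])[:,None])[:,:2]
def proj(c,X):
    f=192/np.tan(np.radians(c['vertical_fov'])/2);p=np.atleast_2d(X)@c['R'].T+c['t']
    return np.c_[p[:,0]/p[:,2]*f+c['cx'],p[:,1]/p[:,2]*f+c['cy']]
def mask(im,lo,hi):
    return cv2.inRange(cv2.cvtColor(im,cv2.COLOR_RGB2HSV),np.array(lo),np.array(hi))
def blobs(m,amin=40):
    cs,_=cv2.findContours(m,cv2.RETR_EXTERNAL,cv2.CHAIN_APPROX_NONE)
    return sorted([c[:,0,:] for c in cs if cv2.contourArea(c)>amin],key=lambda c:-cv2.contourArea(c))
def rect(c,cont,z):
    """min-area rectangle on plane z: centre, sizes(long,short), angle of long side (deg)"""
    P=(ray(c,cont,z)*1000).astype(np.float32);(x,y),(w,h),a=cv2.minAreaRect(P)
    if w<h:w,h,a=h,w,a+90
    return np.round([x/1000,y/1000,w,h,(a+90)%180-90],4)
E
python3 - <<'E'
from h import *
cols={'blue':((112,120,80),(125,255,255)),'red':((0,180,80),(6,255,255)),'white':((0,0,190),(179,40,255)),'grey':((0,0,60),(179,40,180)),'yellow':((22,150,120),(32,255,255))}
Z={'blue':[.004,.058],'red':[.08,.056],'white':[.028],'grey':[.028],'yellow':[.032]}
for n in ['scene','side']:
    im,c=grab(n)
    for k,(lo,hi) in cols.items():
        for b in blobs(mask(im,lo,hi),60):
            for z in Z[k]:
                r=rect(c,b,z)
                if abs(r[0])<1.1 and abs(r[1])<.8 and r[2]<220:print(n,k,z,b.mean(0).round(),r)
    if n=='scene':
        a=im[150:320,160:400]
        cv2.imwrite('pics/crop.png',cv2.resize(cv2.cvtColor(a,cv2.COLOR_RGB2BGR),None,fx=3.3,fy=3.3,interpolation=2))
E
```

```text
scene red 0.08 [286. 212.] [5.738000e-01 1.172000e-01 1.362399e+02 9.144390e+01 8.864820e+01]
scene red 0.056 [286. 212.] [5.473000e-01 9.700000e-02 1.429346e+02 9.593740e+01 8.864820e+01]
scene red 0.08 [213. 159.] [  0.525   -0.1595 117.9541  30.5085  22.271 ]
scene red 0.056 [213. 159.] [  0.496   -0.1933 123.7502  32.0076  22.271 ]
scene white 0.028 [320. 200.] [  0.4215   0.1178 111.0568  66.9273  88.2314]
scene white 0.028 [344. 284.] [  0.625    0.3094  60.9319  35.9735 -82.3681]
scene white 0.028 [226. 242.] [ 0.6929  0.0605 55.5261 53.6909 44.4216]
scene white 0.028 [ 98. 227.] [  0.843   -0.1952 119.7608  88.6625 -84.2134]
scene white 0.028 [264. 179.] [ 4.439000e-01 -5.540000e-02  1.254359e+02  4.119860e+01 -8.611140e+01]
scene white 0.028 [195. 211.] [ 0.6617 -0.0763 61.4168 35.0796 -1.1644]
scene white 0.028 [ 20. 291.] [  1.0405  -0.1204  46.4777  14.169  -68.9282]
scene grey 0.028 [407. 357.] [  0.6795   0.4662 138.0699  96.9432  20.9489]
scene grey 0.028 [339. 283.] [  0.63     0.2997 110.2004  69.5879 -83.6168]
scene grey 0.028 [102. 239.] [ 8.499000e-01 -1.722000e-0
[... 1611 characters left out ...]
7 -49.5629]
side grey 0.028 [263.  96.] [  0.73     0.5101 197.7202  88.9425  74.1677]
side grey 0.028 [223. 268.] [ 4.530000e-01 -1.223000e-01  1.960743e+02  8.769400e+01 -8.027660e+01]
side grey 0.028 [250. 141.] [  0.6248   0.2938 119.3406  66.7473 -82.784 ]
side grey 0.028 [502. 348.] [  0.9712  -0.4994 102.7289  24.8673  88.274 ]
side grey 0.028 [417. 343.] [  0.8063  -0.4346 202.9128  10.6937  54.4766]
side grey 0.028 [246. 301.] [ 0.472  -0.2556 74.1861 69.5016  4.6757]
side grey 0.028 [258. 330.] [ 0.4842 -0.3123 86.1972 36.1908  8.1219]
side yellow 0.032 [328. 287.] [  0.6661  -0.26   134.041   76.8744  86.0643]
side yellow 0.032 [153. 329.] [ 0.2579 -0.2582 49.7533 27.5706 20.1978]
```

View pics/crop.png

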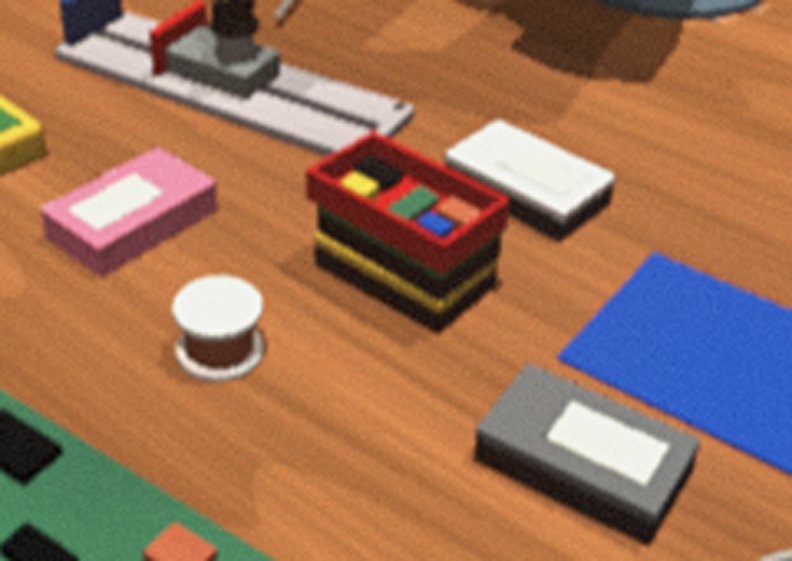

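The crop confirms it: yellow and green cases lie under the tray, white (320,203) and grey (338,285) stand alone, and pink is the decoy. Next I move over the dock for a wrist view.

Request:
drive_tool --pt "0.123 -0.123 -0.048 0" --pt "0.123 -0.123 -0.048 0" --pt "0.123 -0.123 -0.048 0" --pt "0.123 -0.123 -0.048 0" --pt "0.123 -0.123 -0.048 0" --jaw 1

```text
t: 0.7
eef_pos: [0.3152, -0.4388, 0.3059]
ee_rot: [[0.924, 0.383, 0.002], [0.383, -0.924, -0.002], [0.001, 0.003, -1.0]]
contact_force: [0.9, -1.0, 1.0]
gripper_width: 0.0857
grasp_force: 0.0
```

Request:
drive_tool --pt "0.123 -0.123 -0.048 0" --pt "0.123 -0.123 -0.048 0" --pt "0.123 -0.123 -0.048 0" --pt "0.123 -0.123 -0.048 0" --pt "0.123 -0.123 -0.048 0"

```text
t: 1.2
eef_pos: [0.382, -0.279, 0.3537]
ee_rot: [[0.924, 0.383, 0.002], [0.383, -0.924, -0.002], [0.001, 0.003, -1.0]]
contact_force: [0.6, -0.7, -0.9]
gripper_width: 0.0853
grasp_force: 0.0
```

Request:
drive_tool --pt "0.123 -0.123 -0.048 0" --pt "0.123 -0.123 -0.048 0" --pt "0.123 -0.123 -0.048 0" --pt "0.123 -0.123 -0.048 0" --pt "0.123 -0.123 -0.048 0"

```text
t: 1.7
eef_pos: [0.4492, -0.1189, 0.4013]
ee_rot: [[0.924, 0.382, 0.002], [0.382, -0.924, -0.001], [0.001, 0.001, -1.0]]
contact_force: [-0.2, 0.4, 0.3]
gripper_width: 0.0855
grasp_force: 0.0
```

Request:
drive_tool --pt "0 0 0 -0.67" --pt "0 0 0 -0.67" --pt "0 0 0 -0.67" --pt "0 0 0 -0.67" --pt "0 0 0 -0.67"

```text
t: 2.2
eef_pos: [0.4477, -0.122, 0.3992]
ee_rot: [[0.488, 0.873, -0.002], [0.873, -0.488, 0.0], [-0.001, -0.002, -1.0]]
contact_force: [-0.0, -0.6, -0.4]
gripper_width: 0.0854
grasp_force: 0.0
```

Request:
drive_tool --pt "0 0 0 -0.67" --pt "0 0 0 -0.67" --pt "0 0 0 -0.67" --pt "0 0 0 -0.67" --pt "0 0 0 -0.67"

```text
t: 2.7
eef_pos: [0.4477, -0.122, 0.3992]
ee_rot: [[-0.159, 0.987, -0.002], [0.987, 0.159, 0.0], [0.001, -0.002, -1.0]]
contact_force: [0.7, 0.1, 0.1]
gripper_width: 0.0853
grasp_force: 0.0
```

```bash
cat >> h.py <<'E'
def yaw(R): return np.degrees(np.arctan2(R[1,0],R[0,0]))
def mv(pos,yw,p0=None,y0=None):
    """shift in tool axes (now) and turn to reach world TCP pos and tool-x yaw"""
    o=status.get_obs();R=o['ee_rot'];d=R.T@(np.array(pos)-o['eef_pos'])
    return d.round(4),np.radians((yaw(R)-yw+180)%360-180).round(3)
def st():
    o=status.get_obs();print('t',o['t'],'p',o['eef_pos'].round(4),'yaw',yaw(o['ee_rot']).round(2),'j',np.round(o['joints'],1),'F',np.round(o['contact_force'],1),'w',round(o['gripper_width'],4),'g',o['grasp_force'])
E
python3 - <<'E'
from h import *
st();im,c=grab('wrist','w1');print(c['vertical_fov'],-c['R'].T@c['t'],c['R'])
E
```

```text
t 2.7 p [ 0.4477 -0.122   0.3992] yaw 99.16 j [-29.3 -16.6 104.7  -0.   92.  -38.4] F [0.7 0.1 0.1] w 0.0853 g 0.0
61.44568963901478 [ 0.43743096 -0.05291474  0.51741849] [[ 0.98722895  0.15929443 -0.00206798]
 [ 0.15372313 -0.94913324  0.27480045]
 [ 0.04181139 -0.27160886 -0.96149906]]
```

View pics/w1.png

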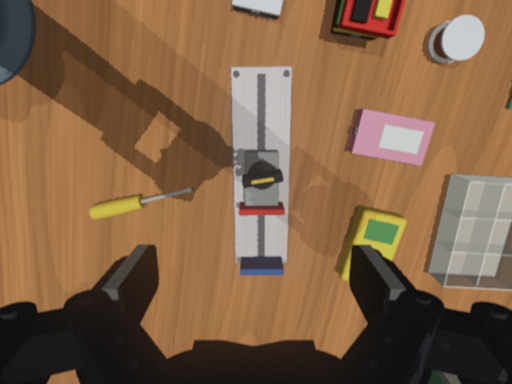

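Wrist view: the dock runs upright at columns 232–291. Red plate is at (262,210), blue stop at (262,265), and the knob bar at (262,181) lies nearly across (tight). I'll measure these.

```bash
cat > meas.py <<'E'
from h import *
def dock(im,c,out=True):
    m=mask(im,(0,0,140),(179,45,255));m[:60]=0;m[265:]=0;m[:,:200]=0;m[:,320:]=0
    W=[]
    ys,xs=np.nonzero(m)
    L=[];Rr=[]
    for y in range(80,255,3):
        x=np.nonzero(m[y])[0]
        if len(x)>10: L.append((x.min()-.5,y));Rr.append((x.max()+.5,y))
    L=ray(c,L,.012);Rr=ray(c,Rr,.012)
    res=[]
    for P in (L,Rr):
        vx,vy,x0,y0=cv2.fitLine(P.astype(np.float32),cv2.DIST_HUBER,0,.001,.001).ravel()
        if vy<0:vx,vy=-vx,-vy
        res.append((np.degrees(np.arctan2(vy,vx)),np.array([x0,y0]),np.array([vx,vy])))
    a=(res[0][0]+res[1][0])/2;u=np.array([np.cos(np.radians(a)),np.sin(np.radians(a))]);n=np.array([u[1],-u[0]])
    mid=(res[0][1]@n+res[1][1]@n)/2
    if out: print('dock yaw',a-90,[r[0]-90 for r in res],'width',(res[1][1]-res[0][1])@n)
    top=ray(c,[[x,67] for x in (245,280)],.012)@u
    return a,u,n,mid,top
E
python3 - <<'E'
from meas import *
c=get_calibration('wrist');im=cv2.cvtColor(cv2.imread('pics/w1.png'),cv2.COLOR_BGR2RGB)
a,u,n,mid,top=dock(im,c)
hsv=cv2.cvtColor(im,cv2.COLOR_RGB2HSV)
print('n.mid',mid,'top edge u',top)
for k,lo,hi,z in [('red',(0,150,80),(8,255,255),.056),('blue',(105,100,30),(130,255,255),.058)]:
    for b in blobs(mask(im,lo,hi),60):
        P=ray(c,b,z);s=P@u;t=P@n
        if abs(t.mean()-mid)<.06: print(k,b.min(0),b.max(0),'u',s.min(),s.max(),'n',t.min()-mid,t.max()-mid)
print(hsv[255:280:2,262])
print(hsv[60:72,250])
bar=mask(im,(0,0,0),(179,255,45));bar[:165]=0;bar[198:]=0;bar[:,:235]=0;bar[:,290:]=0
yb=mask(im,(20,100,100),(35,255,255));yb[:165]=0;yb[198:]=0;yb[:,:235]=0;yb[:,290:]=0
for m in (bar,yb):
    for b in blobs(m,10):
        r=rect(c,b,.097);print(b.min(0),b.max(0),r, 'u,n',r[:2]@u,r[:2]@n-mid)
E
```

```text
dock yaw 9.494179 [np.float32(9.486259), np.float32(9.502098)] width 0.08928677
n.mid 0.43295175 top edge u [-0.07830317 -0.07857525]
red [240 208] [283 214] u -0.29100897259372277 -0.28127195473869293 n -0.03244407589352866 0.032637481849452366
blue [241 269] [282 273] u -0.3901173764461802 -0.3827464990331237 n -0.03243360153393937 0.03288433379524902
[[175  16  93]
 [132  38  68]
 [128  46  66]
 [134  43  65]
 [128  46  66]
 [128  42  66]
 [125  46  66]
 [111 114 119]
 [109 124 146]
 [110 124 144]
 [174  58 141]
 [ 14 135 166]
 [ 14 137 164]]
[[ 14 134 162]
 [ 14 134 162]
 [ 14 135 162]
 [ 14 134 162]
 [ 14 134 162]
 [ 13 119 161]
 [ 12  61 164]
 [ 10  17 180]
 [  5   8 192]
 [  5   8 195]
 [  5   8 194]
 [  5   8 194]]
[251 177] [274 184] [ 0.465  -0.1538 31.2798  6.5738 18.957 ] u,n -0.2283938350766897 0.0003099499970675157
```

```bash
cat >> h.py <<'E'
A=np.radians(99.49);U=np.array([np.cos(A),np.sin(A)]);N=np.array([U[1],-U[0]]);MID=.43295;UEND=-.383
def D(u,n,z): return np.r_[U*u+N*(MID+n),z]
E
python3 - <<'E'
from h import *
print(D(-.227,0,.097),mv(D(-.227,0,.16),18.96),mv(D(-.227,0,.097),18.96))
E
```

```text
[ 0.46445155 -0.15251054  0.097     ] (array([-0.0329,  0.012 ,  0.2392]), np.float64(1.4)) (array([-0.033 ,  0.0121,  0.3022]), np.float64(1.4))
```

Request:
drive_tool --pt "-0.033 0.012 0.05 0" --pt "-0.033 0.012 0.1 0" --pt "-0.033 0.012 0.15 0" --pt "-0.033 0.012 0.2 0" --pt "-0.033 0.012 0.239 0" --jaw 0.1

```text
t: 3.25
eef_pos: [0.4641, -0.1521, 0.1585]
ee_rot: [[-0.154, 0.988, -0.001], [0.988, 0.154, 0.0], [0.0, -0.001, -1.0]]
contact_force: [1.1, 0.7, -1.3]
gripper_width: 0.0469
grasp_force: 0.0
```

Request:
drive_tool --pt "0 0 0 0.14" --pt "0 0 0 0.28" --pt "0 0 0 0.42" --pt "0 0 0 0.56" --pt "0 0 0 0.7"

```text
t: 3.75
eef_pos: [0.4644, -0.1522, 0.1604]
ee_rot: [[0.523, 0.852, -0.001], [0.852, -0.523, 0.0], [-0.0, -0.001, -1.0]]
contact_force: [-0.6, -0.5, -0.6]
gripper_width: 0.0472
grasp_force: 0.0
```

Request:
drive_tool --pt "0 0 0 0.14" --pt "0 0 0 0.28" --pt "0 0 0 0.42" --pt "0 0 0 0.56" --pt "0 0 0 0.7"

```text
t: 4.25
eef_pos: [0.4644, -0.1522, 0.1604]
ee_rot: [[0.949, 0.315, -0.001], [0.315, -0.949, 0.0], [-0.001, -0.001, -1.0]]
contact_force: [-0.2, 0.4, 0.1]
gripper_width: 0.0472
grasp_force: 0.0
```

```bash
python3 - <<'E'
from h import *
st();print(mv(D(-.227,0,.097),18.96))
im,c=grab('wrist','w2')
E
```

```text
t 4.25 p [ 0.4644 -0.1522  0.1604] yaw 18.34 j [-31.5  -1.3 116.7  -0.   64.7  40.2] F [-0.2  0.4  0.1] w 0.0472 g 0.0
(array([0.    , 0.0003, 0.0634]), np.float64(-0.011))
```

View pics/w2.png

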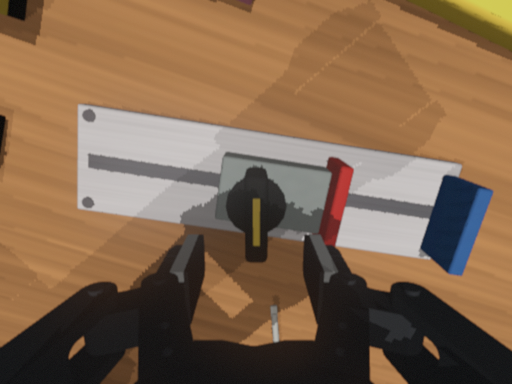

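The bar at (256,215) sits centred between the fingers. Next: lower, grip, loosen.

Request:
drive_tool --pt "0 0 0.03 -0.011" --pt "0 0 0.0634 -0.011" --pt "0 0 0.0634 -0.011"

```text
t: 4.6
eef_pos: [0.4615, -0.15, 0.0932]
ee_rot: [[0.943, 0.333, -0.009], [0.333, -0.943, 0.005], [-0.007, -0.008, -1.0]]
contact_force: [-0.7, 1.5, -0.6]
gripper_width: 0.0466
grasp_force: 0.0
```

Request:
drive_tool --pt "0 0 0 0" --pt "0 0 0 0" --pt "0 0 0 0" --pt "0 0 0 0" --pt "0 0 0 0" --jaw -1 --newtons 60

```text
t: 5.1
eef_pos: [0.4665, -0.1526, 0.0999]
ee_rot: [[0.943, 0.334, 0.004], [0.334, -0.943, -0.004], [0.002, 0.005, -1.0]]
contact_force: [0.5, -6.0, -1.3]
gripper_width: 0.013
grasp_force: 60.3
```

Request:
drive_tool --pt "0 0 0 -0.09" --pt "0 0 0 -0.18" --pt "0 0 0 -0.27" --pt "0 0 0 -0.36" --pt "0 0 0 -0.45"

```text
t: 5.6
eef_pos: [0.4659, -0.1518, 0.0998]
ee_rot: [[0.701, 0.713, 0.002], [0.713, -0.701, -0.002], [0.0, 0.003, -1.0]]
contact_force: [-2.3, -1.5, 1.7]
gripper_width: 0.0129
grasp_force: 60.9
```

```bash
python3 - <<'E'
from h import *
st();print(status.get_obs()['moment'])
E
```

```text
t 5.6 p [ 0.4659 -0.1518  0.0998] yaw 45.47 j [-31.3   4.6 118.1  -0.   57.1  13.2] F [-2.3 -1.5  1.7] w 0.0129 g 60.94892978668213
[-0.12559457  0.35771619 -0.09654982]
```

Request:
drive_tool --pt "0 0 0 -0.1" --pt "0 0 0 -0.2" --pt "0 0 0 -0.3" --pt "0 0 0 -0.4" --pt "0 0 0 -0.5"

```text
t: 6.1
eef_pos: [0.4649, -0.1512, 0.0997]
ee_rot: [[0.273, 0.962, -0.001], [0.962, -0.273, -0.0], [-0.001, -0.001, -1.0]]
contact_force: [-6.0, 0.6, 7.7]
gripper_width: 0.0129
grasp_force: 61.7
```

Request:
drive_tool --pt "0 0 0 -0.1" --pt "0 0 0 -0.2" --pt "0 0 0 -0.3" --pt "0 0 0 -0.4" --pt "0 0 0 -0.455"

```text
t: 6.6
eef_pos: [0.4639, -0.1512, 0.0997]
ee_rot: [[-0.177, 0.984, -0.004], [0.984, 0.177, -0.0], [0.001, -0.004, -1.0]]
contact_force: [-11.3, -0.7, 11.5]
gripper_width: 0.0127
grasp_force: 62.4
```

Request:
drive_tool --pt "0.012 0 0 0" --pt "0.024 0 0 0" --pt "0.036 0 0 0" --pt "0.048 0 0 0" --pt "0.06 0 0 0"

```text
t: 7.1
eef_pos: [0.454, -0.0925, 0.0997]
ee_rot: [[-0.174, 0.985, -0.002], [0.985, 0.174, -0.002], [-0.002, -0.003, -1.0]]
contact_force: [-8.2, -3.9, 8.4]
gripper_width: 0.0131
grasp_force: 61.9
```

```bash
python3 - <<'E'
from h import *
st();o=status.get_obs();print(o['eef_pos'][:2]@U,o['eef_pos'][:2]@N-MID)
E
```

```text
t 7.1 p [ 0.454  -0.0925  0.0997] yaw 99.99 j [-25.5   1.1 121.8  -0.2  57.2 -35.4] F [-8.2 -3.9  8.4] w 0.0131 g 61.89335882663727
-0.16612245644586626 -0.0003922906746695598
```

Request:
drive_tool --pt "0.002 0 0 0" --pt "0.004 0 0 0" --pt "0.006 0 0 0" --pt "0.008 0 0 0" --pt "0.008 0 0 0"

```text
t: 7.6
eef_pos: [0.4527, -0.0845, 0.0997]
ee_rot: [[-0.174, 0.985, -0.003], [0.985, 0.174, -0.001], [-0.001, -0.003, -1.0]]
contact_force: [-9.3, -1.8, 8.9]
gripper_width: 0.0126
grasp_force: 62.1
```

Request:
drive_tool --pt "0.001 0 0 0" --pt "0.002 0 0 0" --pt "0.002 0 0 0" --pt "0.002 0 0 0"

```text
t: 8.0
eef_pos: [0.4524, -0.0827, 0.0997]
ee_rot: [[-0.174, 0.985, -0.003], [0.985, 0.174, -0.002], [-0.001, -0.003, -1.0]]
contact_force: [-9.2, -2.8, 9.4]
gripper_width: 0.0126
grasp_force: 62.0
```

Request:
drive_tool --pt "0.001 0 0 0" --pt "0.002 0 0 0" --pt "0.002 0 0 0" --pt "0.002 0 0 0"

```text
t: 8.4
eef_pos: [0.4521, -0.081, 0.0997]
ee_rot: [[-0.174, 0.985, -0.002], [0.985, 0.174, -0.002], [-0.002, -0.003, -1.0]]
contact_force: [-8.7, -3.5, 8.7]
gripper_width: 0.0131
grasp_force: 61.9
```

```bash
python3 - <<'E'
from h import *
st();o=status.get_obs();print(o['eef_pos'][:2]@U,o['eef_pos'][:2]@N-MID)
E
```

```text
t 8.4 p [ 0.4521 -0.081   0.0997] yaw 100.0 j [-24.3   0.5 122.3  -0.2  57.2 -34.2] F [-8.7 -3.5  8.7] w 0.0131 g 61.88541054725647
-0.15444489096742967 -0.00039085996273341417
```

Request:
drive_tool --pt "0.001 0 0 0" --pt "0.002 0 0 0" --pt "0.003 0 0 0" --pt "0.003 0 0 0"

```text
t: 8.8
eef_pos: [0.4521, -0.0806, 0.0997]
ee_rot: [[-0.175, 0.985, -0.001], [0.985, 0.175, -0.009], [-0.008, -0.002, -1.0]]
contact_force: [-7.5, -16.4, 1.7]
gripper_width: 0.0128
grasp_force: 61.0
```

Request:
drive_tool --pt "0.001 0 0 0" --pt "0.002 0 0 0" --pt "0.003 0 0 0" --pt "0.003 0 0 0"

```text
t: 9.2
eef_pos: [0.452, -0.0802, 0.0997]
ee_rot: [[-0.176, 0.984, 0.001], [0.984, 0.176, -0.015], [-0.015, -0.002, -1.0]]
contact_force: [-6.5, -29.5, -5.4]
gripper_width: 0.0125
grasp_force: 60.0
```

```bash
python3 - <<'E'
from h import *
st();o=status.get_obs();print(o['eef_pos'][:2]@U,o['eef_pos'][:2]@N-MID)
im,c=grab('wrist','w3')
E
```

```text
t 9.2 p [ 0.452  -0.0802  0.0997] yaw 100.11 j [-23.9   0.3 122.5  -0.9  56.7 -33.5] F [ -6.5 -29.5  -5.4] w 0.0125 g 60.03131926059723
-0.15365580201496087 -0.00035452082190157164
```

View pics/w3.png

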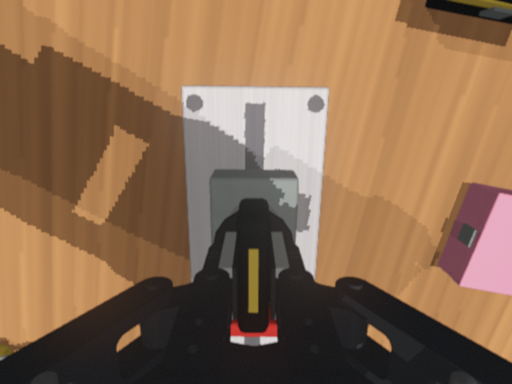

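The carriage has hit its hard end (force rose to 30 N). I relax, release, and go up.

Request:
drive_tool --pt "-0.003 0 0 0" --pt "-0.005 0 0 0"

```text
t: 9.45
eef_pos: [0.4521, -0.081, 0.0997]
ee_rot: [[-0.173, 0.985, -0.002], [0.985, 0.173, -0.003], [-0.003, -0.002, -1.0]]
contact_force: [-8.5, -2.9, 8.3]
gripper_width: 0.0128
grasp_force: 62.1
```

Request:
drive_tool --pt "0 0 0 0" --pt "0 0 0 0" --pt "0 0 0 0" --jaw 0.1

```text
t: 9.75
eef_pos: [0.4529, -0.0789, 0.0986]
ee_rot: [[-0.174, 0.985, 0.001], [0.985, 0.174, -0.0], [-0.001, 0.001, -1.0]]
contact_force: [0.2, -0.2, 0.2]
gripper_width: 0.0473
grasp_force: 0.0
```

Request:
drive_tool --pt "0 0 -0.05 0" --pt "0 0 -0.1 0" --pt "-0.03 0 -0.15 0" --pt "-0.06 0 -0.2 0" --pt "-0.09 0 -0.25 0"

```text
t: 10.25
eef_pos: [0.4658, -0.1552, 0.3288]
ee_rot: [[-0.174, 0.985, 0.001], [0.985, 0.174, -0.0], [-0.001, 0.001, -1.0]]
contact_force: [1.1, -0.5, 0.3]
gripper_width: 0.047
grasp_force: 0.0
```

Request:
drive_tool --pt "0 0 -0.05 0" --pt "0 0 -0.05 0" --pt "0 0 -0.05 0" --jaw 1

```text
t: 10.55
eef_pos: [0.4662, -0.155, 0.3781]
ee_rot: [[-0.174, 0.985, 0.003], [0.985, 0.174, -0.002], [-0.002, 0.003, -1.0]]
contact_force: [-1.9, -0.1, -0.6]
gripper_width: 0.085
grasp_force: 0.0
```

```bash
python3 - <<'E'
from meas import *
st();im,c=grab('wrist','w4');print(-c['R'].T@c['t'])
a=dock
for k,lo,hi,z in [('red',(0,150,80),(8,255,255),.056),('blue',(105,100,30),(130,255,255),.058),('yel',(20,100,100),(35,255,255),.097)]:
    for b in blobs(mask(im,lo,hi),30):
        P=ray(c,b,z);s=P@U;t=P@N-MID
        if abs(t.mean())<.06: print(k,b.min(0),b.max(0),'u',s.min(),s.max(),'n',t.min(),t.max(),rect(c,b,z))
m=mask(im,(0,0,140),(179,45,255))
for b in blobs(m,800):
    P=ray(c,b,.012)
    if abs((P@N).mean()-MID)<.05: print('base',(P@U).min(),(P@U).max(),(P@N).min()-MID,(P@N).max()-MID)
s,cs=grab('scene','s2')
E
```

```text
t 10.55 p [ 0.4662 -0.155   0.3781] yaw 100.0 j [-31.6 -12.4 103.4   0.   88.8 -41.6] F [-1.9 -0.1 -0.6] w 0.085 g 0.0
[ 0.45436208 -0.08585656  0.49615456]
red [227 138] [276 145] u -0.22044796398414598 -0.21094178550543075 n -0.03339515678231708 0.0332311361737202 [ 0.4624 -0.1411 66.6287  9.4585  9.9802]
blue [229 254] [273 259] u -0.39114658300813027 -0.3823797123166429 n -0.03262086423270982 0.03335798146376817 [ 0.4911 -0.31   66.0062  8.2742  9.9287]
yel [250  83] [254 110] u -0.17265482384049927 -0.14193737284214372 n -0.002253522820447329 0.002709396688029997 [  0.4532  -0.0837  30.6972   4.7889 -80.1718]
base -0.3966882046662694 -0.07729787524976886 -0.04472643958176181 0.044708444603969
base -0.39552337477978744 -0.25826662280367674 -0.044912618832408935 -0.006405340651626901
```

View pics/w4.png

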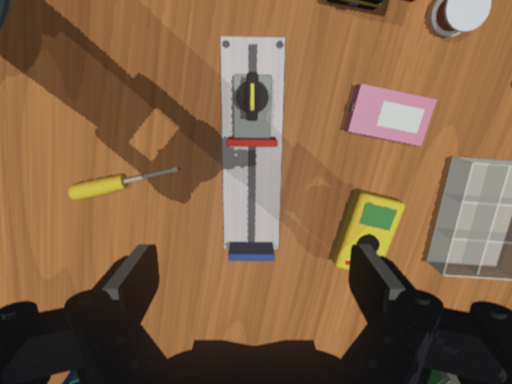

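The dock is ready: gap about 160 mm, bar along the dock. Now over the pile area.

Request:
drive_tool --pt "0.04 0.02 -0.01 0" --pt "0.08 0.04 -0.02 0" --pt "0.12 0.06 -0.03 0" --pt "0.16 0.08 -0.04 0" --pt "0.19 0.1 -0.042 0"

```text
t: 11.15
eef_pos: [0.5312, 0.0523, 0.4179]
ee_rot: [[-0.175, 0.985, -0.001], [0.985, 0.175, 0.0], [0.001, -0.001, -1.0]]
contact_force: [1.1, -0.6, 0.0]
gripper_width: 0.0852
grasp_force: 0.0
```

Request:
drive_tool --pt "0 0 0 0.02" --pt "0 0 0 0.02" --pt "0 0 0 0.02"

```text
t: 11.45
eef_pos: [0.5308, 0.0489, 0.4171]
ee_rot: [[-0.153, 0.988, -0.002], [0.988, 0.153, -0.0], [0.0, -0.002, -1.0]]
contact_force: [-0.4, -0.1, -0.1]
gripper_width: 0.0857
grasp_force: 0.0
```

```bash
python3 - <<'E'
from h import *
st();im,c=grab('wrist','w5');print(-c['R'].T@c['t'])
for k,lo,hi,z,a in [('red',(0,150,60),(8,255,255),.08,500),('mat',(108,150,60),(125,255,255),.004,500),('white',(0,0,170),(179,30,255),.028,500),('grey',(0,0,60),(179,35,150),.028,500)]:
    for b in blobs(mask(im,lo,hi),a):print(k,b.min(0),b.max(0),rect(c,b,z))
E
```

```text
t 11.45 p [0.5308 0.0489 0.4171] yaw 98.8 j [ -6.9  -6.7  94.5  -0.   92.4 -15.7] F [-0.4 -0.1 -0.1] w 0.0857 g 0.0
[0.52104616 0.11813925 0.53530846]
red [273  56] [340 154] [5.908000e-01 1.188000e-01 1.211202e+02 6.938280e+01 8.924510e+01]
mat [202   0] [295  20] [  0.4928   0.242  136.9389  26.3902   8.7631]
white [164  45] [216 123] [  0.4226   0.1212 105.1784  65.8266  87.6643]
white [204 184] [227 329] [ 4.938000e-01 -1.604000e-01  2.784551e+02  3.622160e+01 -8.079240e+01]
white [176 261] [200 326] [  0.4559  -0.2328 133.5324  36.0073 -80.4901]
white [349 129] [384 167] [7.07300e-01 7.04000e-02 5.72110e+01 5.67260e+01 8.41173e+01]
white [302 219] [339 241] [ 0.6635 -0.0744 59.6611 32.2029 -1.7091]
grey [462 184] [511 312] [ 9.543000e-01 -7.580000e-02  2.401209e+02  8.701650e+01 -6.885900e+01]
grey [168 168] [221 249] [ 4.532000e-01 -7.080000e-02  1.420049e+02  8.528890e+01 -8.116060e+01]
grey [324   0] [373  24] [ 0.6333  0.2553 67.0588 30.3177  8.7632]
grey [383 256] [449 295] [ 8.483000e-01 -1.172000e-01  1.271752e+02  6.190590e+01 -3.257630e+01]
grey [361 246] [404 299] [  0.7901  -0.1313 125.7559  30.7463 -50.1695]
```

View pics/w5.png

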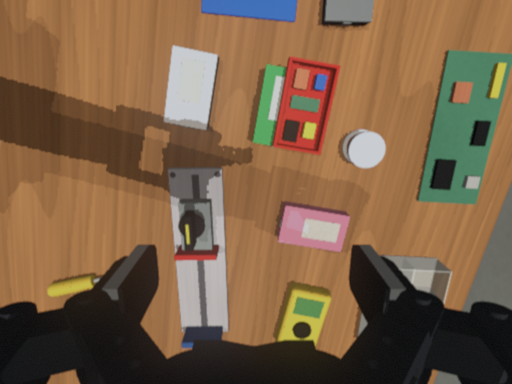

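The tray has been knocked sideways (now at (305,105) px), overhanging but still on top of the green case: its size at z = 80 mm reads 121 × 69 mm. I'll measure the green case, mat and grey case.

```bash
python3 - <<'E'
from h import *
c=get_calibration('wrist');im=cv2.cvtColor(cv2.imread('pics/w5.png'),cv2.COLOR_BGR2RGB)
for b in blobs(mask(im,(50,120,60),(75,255,255)),200):
    if b[:,0].max()<300: 
        h=cv2.convexHull(b)[:,0];print('green',b.min(0),b.max(0),rect(c,h,.056)); print(cv2.boxPoints(cv2.minAreaRect((ray(c,h,.056)*1000).astype(np.float32))).round(1))
for n in ('scene','side'):
    im,c=grab(n,n+'3')
    for k,lo,hi,z,a in [('mat',(108,150,60),(125,255,255),.004,800),('grey',(0,0,60),(179,40,150),.028,300),('red',(0,150,60),(8,255,255),.08,300)]:
        for b in blobs(mask(im,lo,hi),a):
            b=cv2.convexHull(b)[:,0];r=rect(c,b,z)
            if r[0]<.75 and r[1]>0.05 and r[2]<200:print(n,k,r)
im=cv2.imread('pics/side3.png');cv2.imwrite('pics/side3c.png',cv2.resize(im[100:250,160:330],None,fx=3.5,fy=3.5,interpolation=2))
E
```

```text
scene mat [  0.489    0.3127 156.3418 135.9552 -86.4363]
scene grey [  0.6596   0.4604  93.9112  91.2725 -47.8085]
scene grey [  0.6303   0.2996 109.9798  69.152  -82.6888]
scene grey [  0.719    0.4698  92.1111  75.2168 -81.0067]
scene red [5.998000e-01 1.251000e-01 1.390281e+02 9.284960e+01 8.876650e+01]
side red [5.884000e-01 1.141000e-01 1.455157e+02 7.309640e+01 8.727490e+01]
```

View pics/side3c.png

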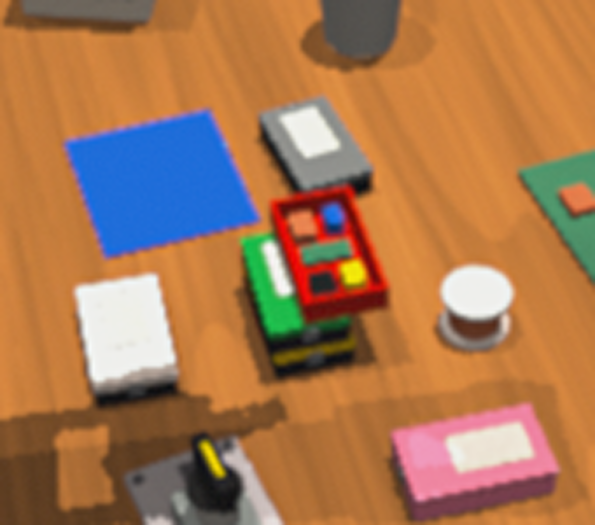

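Side crop: the tray lies flat on the green case, shifted about 30 mm to +x. One view further left will get the mat, grey case and pile together.

Request:
drive_tool --pt "0.035 0.01 0 0.05" --pt "0.07 0.02 0 0.1" --pt "0.1 0.02 0 0.16" --pt "0.12 0.02 0 0.16" --pt "0.12 0.02 0 0.16"

```text
t: 12.1
eef_pos: [0.5323, 0.1722, 0.4185]
ee_rot: [[0.004, 1.0, -0.0], [1.0, -0.004, 0.0], [0.0, -0.0, -1.0]]
contact_force: [0.2, -0.5, 1.2]
gripper_width: 0.0852
grasp_force: 0.0
```

```bash
python3 - <<'E'
from h import *
st();im,c=grab('wrist','w6')
for k,lo,hi,z,a in [('red',(0,150,60),(8,255,255),.08,500),('mat',(105,150,60),(125,255,255),.004,500),('white',(0,0,170),(179,30,255),.028,500),('grey',(0,0,60),(179,40,150),.028,500),('green',(50,120,60),(70,255,255),.056,300)]:
    for b in blobs(mask(im,lo,hi),a):
        h=cv2.convexHull(b)[:,0];r=rect(c,h,z)
        if r[2]<170: print(k,b.min(0),b.max(0),r)
        if k=='green':print(cv2.boxPoints(cv2.minAreaRect((ray(c,h,z)*1000).astype(np.float32))).round(1).tolist())
im,c=grab('side');b=blobs(mask(im,(105,150,60),(125,255,255)),500);print([rect(c,x,.004) for x in b])
E
```

```text
t 12.1 p [0.5323 0.1722 0.4185] yaw 89.78 j [ 6.3 -3.1 91.   0.  92.1  6.5] F [ 0.2 -0.5  1.2] w 0.0852 g 0.0
red [269 144] [319 225] [5.909000e-01 1.202000e-01 1.228951e+02 6.903450e+01 8.901830e+01]
mat [173   0] [270 107] [  0.4879   0.3107 152.8295 136.8786 -86.5343]
white [305  26] [331  73] [  0.6269   0.311   61.2179  34.779  -82.4045]
white [342 187] [375 224] [7.07900e-01 7.01000e-02 6.14599e+01 5.66143e+01 7.09925e+01]
white [179 247] [203 313] [ 4.229000e-01 -6.780000e-02  1.323793e+02  4.051340e+01  8.988820e+01]
white [311 276] [345 292] [ 0.6639 -0.0747 60.2653 32.3092 -0.2012]
grey [292  15] [342 100] [  0.6274   0.298  111.2686  66.8119 -82.7671]
grey [192 250] [235 318] [ 4.598000e-01 -7.590000e-02  1.378578e+02  7.401910e+01 -8.886380e+01]
grey [102 246] [146 299] [ 3.008000e-01 -4.550000e-02  1.263824e+02  3.306460e+01  5.942120e+01]
grey [360 246] [404 299] [ 7.61300e-01 -4.73000e-02  1.27271e+02  3.15674e+01 -5.91207e+01]
grey [165 144] [207 210] [  0.4228   0.1204 109.7481  67.4538  88.4717]
[array([  0.4858,   0.313 , 155.0764, 134.4591, -86.4182])]
```

View pics/w6.png

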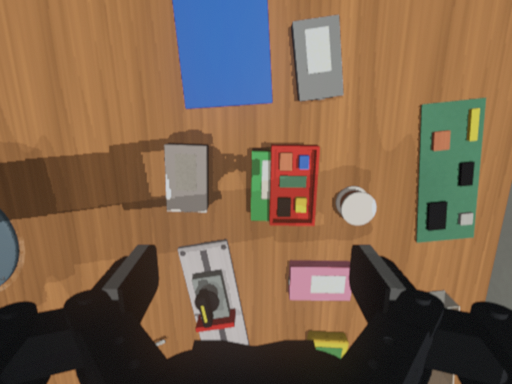

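Request:
drive_tool --pt "-0.011 0.012 0.045 0.013" --pt "-0.022 0.024 0.09 0.013" --pt "-0.033 0.036 0.135 0.013" --pt "-0.044 0.048 0.18 0.013" --pt "-0.053 0.059 0.22 0.013"

```text
t: 12.7
eef_pos: [0.5914, 0.1153, 0.1962]
ee_rot: [[0.021, 1.0, -0.001], [1.0, -0.021, -0.0], [-0.0, -0.001, -1.0]]
contact_force: [0.5, 0.0, -0.1]
gripper_width: 0.0854
grasp_force: 0.0
```

```bash
python3 - <<'E'
from h import *
st();print(mv((.591,.1195,.082),89))
E
```

```text
t 12.7 p [0.5914 0.1153 0.1962] yaw 88.77 j [ 0.3 11.2 99.1 -0.  69.7  1.5] F [ 0.5  0.  -0.1] w 0.0854 g 0.0
(array([ 0.0042, -0.0004,  0.1142]), np.float64(-0.004))
```

Request:
drive_tool --pt "0.004 0 0.04 0" --pt "0.004 0 0.075 0" --pt "0.004 0 0.1 0" --pt "0.004 0 0.113 0" --pt "0.004 0 0.113 0"

```text
t: 13.2
eef_pos: [0.5904, 0.1206, 0.0837]
ee_rot: [[0.02, 1.0, -0.004], [1.0, -0.02, -0.0], [-0.0, -0.004, -1.0]]
contact_force: [-0.3, 0.7, 0.6]
gripper_width: 0.0851
grasp_force: 0.0
```

Request:
drive_tool --pt "0 0 0 0" --pt "0 0 0 0" --pt "0 0 0 0" --pt "0 0 0 0" --jaw -1 --newtons 35

```text
t: 13.6
eef_pos: [0.593, 0.1216, 0.0877]
ee_rot: [[0.019, 1.0, 0.004], [1.0, -0.019, -0.0], [-0.0, 0.004, -1.0]]
contact_force: [-0.8, -1.3, 6.8]
gripper_width: 0.0668
grasp_force: 40.7
```

```bash
python3 - <<'E'
from h import *
st()
E
```

```text
t 13.6 p [0.593  0.1216 0.0877] yaw 88.92 j [  0.9  19.8 101.5  -0.   58.5   2. ] F [-0.8 -1.3  6.8] w 0.0668 g 40.668203830718994
```

Request:
drive_tool --pt "0 0 -0.02 0" --pt "0 0 -0.05 0" --pt "0 0 -0.09 0" --pt "0 0 -0.09 0"

```text
t: 14.0
eef_pos: [0.595, 0.1221, 0.1822]
ee_rot: [[0.019, 1.0, 0.012], [1.0, -0.019, 0.0], [0.001, 0.012, -1.0]]
contact_force: [0.7, -0.7, -1.1]
gripper_width: 0.0671
grasp_force: 40.6
```

Request:
drive_tool --pt "0.04 -0.02 0 -0.03" --pt "0.08 -0.04 0 -0.06" --pt "0.12 -0.06 0 -0.08" --pt "0.16 -0.08 0 -0.08" --pt "0.19 -0.1 0 -0.08"

```text
t: 14.5
eef_pos: [0.4935, 0.3155, 0.1748]
ee_rot: [[-0.062, 0.998, -0.001], [0.998, 0.062, 0.0], [0.0, -0.001, -1.0]]
contact_force: [-0.5, 0.2, -2.3]
gripper_width: 0.0669
grasp_force: 40.6
```

Request:
drive_tool --pt "0 0 0 0" --pt "0 0 0 0"

```text
t: 14.7
eef_pos: [0.4943, 0.314, 0.1748]
ee_rot: [[-0.063, 0.998, -0.001], [0.998, 0.063, -0.001], [-0.001, -0.001, -1.0]]
contact_force: [-0.1, -0.4, -0.2]
gripper_width: 0.0668
grasp_force: 40.6
```

```bash
python3 - <<'E'
from h import *
st();print(mv((.488,.3138,.0357),93.5));im,c=grab('wrist','w7')
E
```

```text
t 14.7 p [0.4943 0.314  0.1748] yaw 93.6 j [ 21.3  10.5 102.4  -0.   67.2  17.7] F [-0.1 -0.4 -0.2] w 0.0668 g 40.56619048118591
(array([ 0.0003, -0.0062,  0.1391]), np.float64(0.002))
```

View pics/w7.png

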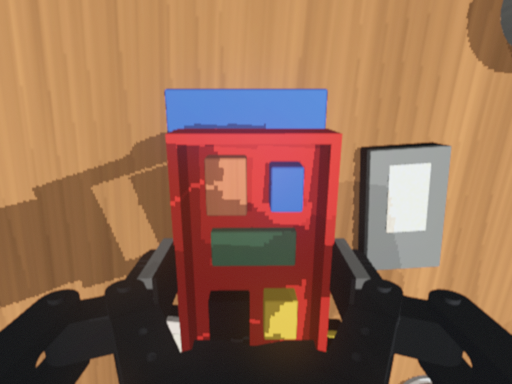

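The tray is held level and parallel to the mat (mat edge at row 89, tray wall edge at row 131). Now a quick offset check.

```bash
python3 - <<'E'
from h import *
c=get_calibration('wrist');a=np.radians(93.55);L=np.array([np.cos(a),np.sin(a)])
m=ray(c,[[166,90],[326,90]],.004);print('mat',m,m.mean(0)-.08*L)
t=ray(c,[[166,131],[341,131]],.1672);print('tray',t,t.mean(0)-.06*L)
E
```

```text
mat [[0.41607174 0.3861821 ]
 [0.55242421 0.39455867]] [0.48920154 0.31052389]
tray [[0.4583579  0.36942881]
 [0.52555543 0.37356407]] [0.49567184 0.31161157]
```

Request:
drive_tool --pt "0 -0.007 0.03 0" --pt "0 -0.007 0.06 0" --pt "0 -0.007 0.09 0" --pt "0 -0.007 0.115 0" --pt "0 -0.007 0.125 0"

```text
t: 15.25
eef_pos: [0.4871, 0.3111, 0.0475]
ee_rot: [[-0.059, 0.998, -0.005], [0.998, 0.059, -0.002], [-0.002, -0.005, -1.0]]
contact_force: [-0.3, -1.0, -2.1]
gripper_width: 0.0668
grasp_force: 40.5
```

Request:
drive_tool --pt "0 0 0.004 0" --pt "0 0 0.008 0" --pt "0 0 0.011 0" --pt "0 0 0.013 0" --pt "0 0 0.013 0"

```text
t: 15.75
eef_pos: [0.4884, 0.3134, 0.038]
ee_rot: [[-0.061, 0.998, 0.001], [0.998, 0.061, 0.0], [0.0, 0.001, -1.0]]
contact_force: [-0.0, 0.4, -1.3]
gripper_width: 0.0668
grasp_force: 40.5
```

Request:
drive_tool --pt "0 0 0 0" --pt "0 0 0 0"

```text
t: 15.95
eef_pos: [0.4883, 0.3134, 0.0379]
ee_rot: [[-0.061, 0.998, 0.001], [0.998, 0.061, 0.0], [0.0, 0.001, -1.0]]
contact_force: [0.0, -0.1, -0.5]
gripper_width: 0.067
grasp_force: 40.5
```

Request:
drive_tool --pt "0 0 0.001 0" --pt "0 0 0.002 0" --pt "0 0 0.002 0"

```text
t: 16.25
eef_pos: [0.4883, 0.3133, 0.0362]
ee_rot: [[-0.061, 0.998, 0.0], [0.998, 0.061, -0.0], [-0.0, 0.0, -1.0]]
contact_force: [-3.5, -0.8, 4.5]
gripper_width: 0.0668
grasp_force: 41.3
```

Request:
drive_tool --pt "0 0 0.001 0" --pt "0 0 0.001 0"

```text
t: 16.45
eef_pos: [0.4883, 0.3133, 0.0361]
ee_rot: [[-0.061, 0.998, -0.0], [0.998, 0.061, -0.001], [-0.0, -0.001, -1.0]]
contact_force: [-7.1, -3.7, 11.7]
gripper_width: 0.0671
grasp_force: 42.3
```

Request:
drive_tool --pt "0 0 0.001 0" --pt "0 0 0.001 0"

```text
t: 16.65
eef_pos: [0.4884, 0.3134, 0.0361]
ee_rot: [[-0.061, 0.998, -0.001], [0.998, 0.061, -0.001], [-0.001, -0.001, -1.0]]
contact_force: [-10.0, -5.2, 19.8]
gripper_width: 0.0673
grasp_force: 43.2
```

Tray is on the mat. Release, rise, and look at the green and white cases.

Request:
drive_tool --pt "0 0 -0.002 0"

```text
t: 16.75
eef_pos: [0.4885, 0.3135, 0.0365]
ee_rot: [[-0.061, 0.998, 0.001], [0.998, 0.061, 0.0], [0.0, 0.001, -1.0]]
contact_force: [0.8, 0.2, -2.3]
gripper_width: 0.0667
grasp_force: 40.6
```

Request:
drive_tool --pt "0 0 0 0" --pt "0 0 0 0" --pt "0 0 0 0" --pt "0 0 0 0" --jaw 1

```text
t: 17.15
eef_pos: [0.4881, 0.3132, 0.0353]
ee_rot: [[-0.061, 0.998, -0.0], [0.998, 0.061, -0.0], [-0.0, -0.0, -1.0]]
contact_force: [0.3, -0.3, -0.1]
gripper_width: 0.0855
grasp_force: 0.0
```

Request:
drive_tool --pt "0 0 -0.03 0" --pt "0 0 -0.08 0" --pt "0 0 -0.13 0" --pt "0 0 -0.18 0" --pt "0 0 -0.23 0"

```text
t: 17.65
eef_pos: [0.4877, 0.3131, 0.2674]
ee_rot: [[-0.061, 0.998, -0.0], [0.998, 0.061, 0.0], [0.0, -0.0, -1.0]]
contact_force: [0.2, 0.6, -0.8]
gripper_width: 0.0858
grasp_force: 0.0
```

Request:
drive_tool --pt "-0.04 0.01 -0.02 0" --pt "-0.08 0.02 -0.04 0" --pt "-0.12 0.03 -0.06 0" --pt "-0.16 0.04 -0.08 0" --pt "-0.2 0.04 -0.1 0"

```text
t: 18.15
eef_pos: [0.5407, 0.1143, 0.3661]
ee_rot: [[-0.061, 0.998, 0.0], [0.998, 0.061, -0.0], [-0.0, 0.0, -1.0]]
contact_force: [0.2, -0.0, 0.6]
gripper_width: 0.0854
grasp_force: 0.0
```

Request:
drive_tool --pt "0 0 0 0" --pt "0 0 0 0"

```text
t: 18.35
eef_pos: [0.5404, 0.1154, 0.3657]
ee_rot: [[-0.059, 0.998, 0.001], [0.998, 0.059, 0.0], [0.0, 0.001, -1.0]]
contact_force: [0.5, -0.0, -0.8]
gripper_width: 0.0853
grasp_force: 0.0
```

```bash
cat > look.py <<'E'
from h import *
import sys
C={'red':((0,150,60),(8,255,255),.028),'mat':((105,150,60),(125,255,255),.004),'white':((0,0,120),(179,30,255),.028),'grey':((0,0,60),(179,40,150),.028),'green':((35,120,60),(75,255,255),.056),'yellow':((22,100,60),(35,255,255),.028)}
def look(name,save=None,zz={},amin=500):
    im,c=grab(name,save)
    for k,(lo,hi,z) in C.items():
        z=zz.get(k,z)
        for b in blobs(mask(im,lo,hi),amin):
            h=cv2.convexHull(b)[:,0];r=rect(c,h,z)
            if r[2]<160 and r[3]>20: print(name,k,b.min(0),b.max(0),r)
if __name__=='__main__':
    st();look(sys.argv[1],sys.argv[2])
E
python3 look.py wrist w8
```

```text
t 18.35 p [0.5404 0.1154 0.3657] yaw 93.39 j [ 0.3 -3.2 96.4  0.  86.8 -3.1] F [ 0.5 -0.  -0.8] w 0.0853 g 0.0
wrist red [196   0] [247  45] [ 0.4909  0.2767 64.8737 51.9686  3.4012]
wrist mat [171   0] [274  61] [  0.4905   0.2715 136.792   75.0931   3.4032]
wrist white [146 101] [195 182] [  0.423    0.1188 111.017   66.4471  86.9943]
wrist white [305   0] [356  58] [  0.6309   0.2785  69.8373  64.9208 -82.5684]
wrist white [340 166] [384 207] [  0.7021   0.0711  69.3182  57.142  -24.8069]
wrist white [256 125] [284 171] [ 0.5637  0.1201 64.2563 35.9263 88.7965]
wrist white [304 264] [343 285] [ 0.6638 -0.0747 60.2168 34.9053 -1.2165]
wrist white [177 320] [201 351] [  0.4528  -0.2017  60.518   36.8098 -80.6426]
wrist grey [304   0] [356  60] [  0.6304   0.2772  72.3101  66.6914 -82.6936]
wrist grey [171 227] [216 306] [ 4.534000e-01 -7.530000e-02  1.387231e+02  7.079470e+01 -8.342600e+01]
wrist grey [102 246] [147 299] [ 3.464000e-01 -8.490000e-02  1.140655e+02  2.966460e+01  6.238750e+01]
wrist grey [361 246] [404 299] [ 7.582000e-01 -6.100000e-02  1.133331e+02  2.768590e+01 -5.557060e+01]
wrist green [243 145] [293 196] [ 0.561   0.0948 71.0155 63.7326 89.1356]
wrist yellow [297 329] [341 357] [  0.678   -0.1947  84.6039  42.5821 -26.247 ]
```

```bash
python3 - <<'E'
from h import *
c=get_calibration('wrist');im=cv2.cvtColor(cv2.imread('pics/w8.png'),cv2.COLOR_BGR2RGB)
m=mask(im,(35,100,30),(85,255,255));m[:80]=0;m[230:]=0;m[:,:225]=0;m[:,310:]=0
p=np.argwhere(m)[:,::-1];print(p.min(0),p.max(0));h=cv2.convexHull(p.astype(np.int32))[:,0];print(rect(c,h,.056))
E
```

```text
[242 113] [298 198]
[  0.5604   0.1136 110.8272  66.9519  88.7791]
```

```bash
python3 - <<'E'
from h import *
print(mv((.5604,.1136,.062),88.8))
E
```

```text
(array([-0.004 ,  0.0205,  0.3028]), np.float64(0.082))
```

Request:
drive_tool --pt "-0.004 0.02 0.045 0.082" --pt "-0.004 0.0205 0.09 0.082" --pt "-0.004 0.0205 0.135 0.082" --pt "-0.004 0.0205 0.18 0.082" --pt "-0.004 0.0205 0.22 0.082"

```text
t: 18.9
eef_pos: [0.559, 0.1149, 0.1419]
ee_rot: [[0.019, 1.0, -0.004], [1.0, -0.019, 0.0], [0.0, -0.004, -1.0]]
contact_force: [-0.8, -0.6, 0.0]
gripper_width: 0.0856
grasp_force: 0.0
```

Request:
drive_tool --pt "0 0 0.03 0" --pt "0 0 0.055 0" --pt "0 0 0.075 0" --pt "0 0 0.082 0" --pt "0 0 0.082 0"

```text
t: 19.4
eef_pos: [0.5594, 0.1143, 0.0618]
ee_rot: [[0.019, 1.0, -0.004], [1.0, -0.019, 0.0], [0.0, -0.004, -1.0]]
contact_force: [-0.4, -1.0, 0.3]
gripper_width: 0.0852
grasp_force: 0.0
```

Request:
drive_tool --pt "0 0 0 0" --pt "0 0 0 0" --pt "0 0 0 0" --pt "0 0 0 0" --jaw -1 --newtons 40

```text
t: 19.8
eef_pos: [0.562, 0.1135, 0.0651]
ee_rot: [[0.021, 1.0, 0.003], [1.0, -0.021, 0.0], [0.0, 0.003, -1.0]]
contact_force: [0.5, 1.3, 4.7]
gripper_width: 0.0644
grasp_force: 46.3
```

Request:
drive_tool --pt "0 0 -0.03 0" --pt "0 0 -0.07 0" --pt "0 0 -0.11 0" --pt "0 0 -0.14 0" --pt "0 0 -0.14 0"

```text
t: 20.3
eef_pos: [0.5637, 0.1132, 0.2089]
ee_rot: [[0.021, 1.0, 0.01], [1.0, -0.021, -0.0], [0.0, 0.01, -1.0]]
contact_force: [0.8, -0.3, -0.8]
gripper_width: 0.0648
grasp_force: 45.9
```

```bash
python3 - <<'E'
from h import *
st();print(mv(D(-.320,0,.20),99.49));
im,c=grab('wrist','w9')
E
```

```text
t 20.3 p [0.5637 0.1132 0.2089] yaw 88.8 j [ 1.00e-01  6.50e+00  1.03e+02 -0.00e+00  6.99e+01  1.30e+00] F [ 0.8 -0.3 -0.8] w 0.0648 g 45.91526806354523
(array([-0.3591, -0.0765,  0.0081]), np.float64(-0.187))
```

View pics/w9.png

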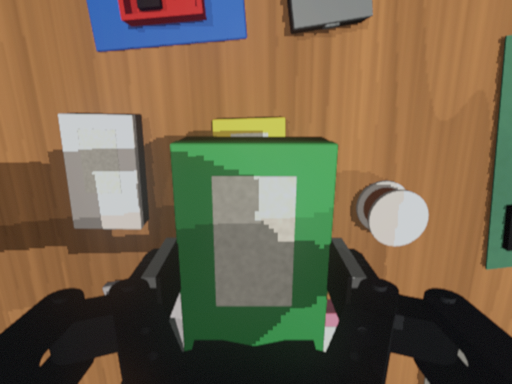

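The green case is held squarely (lid at columns 172–336). The yellow case is visible beneath at (249,125). Going to the dock.

Request:
drive_tool --pt "-0.036 -0.0075 0 0" --pt "-0.072 -0.015 0 0" --pt "-0.108 -0.023 0 0" --pt "-0.144 -0.03 0 0" --pt "-0.18 -0.038 0 0"

```text
t: 20.85
eef_pos: [0.5172, -0.0668, 0.2007]
ee_rot: [[0.021, 1.0, -0.004], [1.0, -0.021, 0.001], [0.001, -0.004, -1.0]]
contact_force: [0.3, 0.9, -0.8]
gripper_width: 0.0647
grasp_force: 45.9
```

Request:
drive_tool --pt "-0.036 -0.0075 0 0" --pt "-0.072 -0.015 0 0" --pt "-0.108 -0.023 0 0" --pt "-0.144 -0.03 0 0" --pt "-0.179 -0.038 0 0"

```text
t: 21.35
eef_pos: [0.4756, -0.2446, 0.2007]
ee_rot: [[0.021, 1.0, -0.004], [1.0, -0.021, 0.003], [0.003, -0.004, -1.0]]
contact_force: [1.1, -0.6, -1.7]
gripper_width: 0.0647
grasp_force: 45.9
```

Request:
drive_tool --pt "0 0 0 -0.1" --pt "0 0 0 -0.187" --pt "0 0 0 -0.187" --pt "0 0 0 -0.187"

```text
t: 21.75
eef_pos: [0.4766, -0.2434, 0.2016]
ee_rot: [[-0.163, 0.987, -0.003], [0.987, 0.163, 0.002], [0.002, -0.002, -1.0]]
contact_force: [-0.3, 0.1, -1.6]
gripper_width: 0.0647
grasp_force: 45.9
```

```bash
python3 - <<'E'
from h import *
st();print(mv(D(-.320,0,.12),99.49),'touchdown z',.0651-.028+.012)
im,c=grab('wrist','w10')
g=mask(im,(35,100,30),(85,255,255));b=blobs(g,2000)[0];print(b.min(0),b.max(0))
z=status.get_obs()['eef_pos'][2]-.0091
for r in range(130,180,4):
    x=np.nonzero(g[r])[0]
    if len(x)>50:
        P=ray(c,[[x.min()-.5,r],[x.max()+.5,r]],z);print(r,x.min(),x.max(),(P@N-MID).round(4),(P@U).round(4))
E
```

```text
t 21.75 p [ 0.4766 -0.2434  0.2016] yaw 99.41 j [-39.2   2.  108.6  -0.   69.6 -48.6] F [-0.3  0.1 -1.6] w 0.0647 g 45.86208522319794
(array([-0.0016,  0.0032,  0.0816]), np.float64(-0.001)) touchdown z 0.049100000000000005
[170 140] [337 351]
142 175 332 [-0.0333  0.0286] [-0.2647 -0.2648]
146 171 337 [-0.035   0.0306] [-0.2663 -0.2663]
150 170 337 [-0.0355  0.0307] [-0.2678 -0.2679]
154 171 337 [-0.0352  0.0309] [-0.2694 -0.2695]
158 171 336 [-0.0353  0.0306] [-0.271  -0.2711]
162 171 336 [-0.0354  0.0307] [-0.2726 -0.2727]
166 172 336 [-0.0352  0.0308] [-0.2743 -0.2743]
170 172 457 [-0.0353  0.0793] [-0.2759 -0.276 ]
174 172 473 [-0.0354  0.086 ] [-0.2775 -0.2776]
178 172 490 [-0.0355  0.0932] [-0.2792 -0.2793]
```

Request:
drive_tool --pt "0.001 0.0027 0.035 0" --pt "0.001 0.0027 0.07 0" --pt "0.001 0.0027 0.105 0" --pt "0.001 0.0027 0.125 0" --pt "0.001 0.0027 0.138 0"

```text
t: 22.3
eef_pos: [0.4788, -0.2414, 0.0631]
ee_rot: [[-0.165, 0.986, -0.003], [0.986, 0.165, 0.002], [0.003, -0.003, -1.0]]
contact_force: [-0.8, 0.1, -2.0]
gripper_width: 0.0647
grasp_force: 45.8
```

Request:
drive_tool --pt "0 0 0.003 0" --pt "0 0 0.006 0" --pt "0 0 0.009 0" --pt "0 0 0.009 0"

```text
t: 22.7
eef_pos: [0.4804, -0.2429, 0.0572]
ee_rot: [[-0.165, 0.986, 0.001], [0.986, 0.165, -0.001], [-0.001, 0.001, -1.0]]
contact_force: [0.3, -0.1, -1.8]
gripper_width: 0.0646
grasp_force: 45.8
```

```bash
python3 - <<'E'
from h import *
st();p=status.get_obs()['eef_pos'];print(p[:2]@U,p[:2]@N-MID)
E
```

```text
t 22.7 p [ 0.4804 -0.2429  0.0572] yaw 99.51 j [-38.9  15.1 111.6   0.   53.3 -48.4] F [ 0.3 -0.1 -1.8] w 0.0646 g 45.82232415676117
-0.3188241482681041 0.000779961780991989
```

Request:
drive_tool --pt "0 -0.001 0.002 0" --pt "0 -0.001 0.004 0" --pt "0 -0.001 0.006 0" --pt "0 -0.001 0.007 0" --pt "0 -0.001 0.007 0"

```text
t: 23.2
eef_pos: [0.4788, -0.2427, 0.0493]
ee_rot: [[-0.165, 0.986, -0.0], [0.986, 0.165, 0.0], [0.0, -0.0, -1.0]]
contact_force: [0.3, -0.2, -1.6]
gripper_width: 0.0649
grasp_force: 45.8
```

Request:
drive_tool --pt "0 0 0.001 0" --pt "0 0 0.001 0"

```text
t: 23.4
eef_pos: [0.479, -0.2428, 0.0491]
ee_rot: [[-0.165, 0.986, -0.0], [0.986, 0.165, 0.0], [0.0, -0.0, -1.0]]
contact_force: [-3.0, 1.4, 4.2]
gripper_width: 0.0648
grasp_force: 46.6
```

Request:
drive_tool --pt "0 0 0.001 0" --pt "0 0 0.001 0"

```text
t: 23.6
eef_pos: [0.479, -0.2428, 0.0491]
ee_rot: [[-0.165, 0.986, -0.001], [0.986, 0.165, 0.001], [0.001, -0.001, -1.0]]
contact_force: [-7.0, 4.2, 14.4]
gripper_width: 0.0643
grasp_force: 47.6
```

Touchdown exactly at the predicted height. Slide gently towards the end stop.

Request:
drive_tool --pt "-0.001 0 -0.0015 0" --pt "-0.003 0 -0.0015 0" --pt "-0.005 0 -0.0015 0" --pt "-0.006 0 -0.0015 0"

```text
t: 24.0
eef_pos: [0.4801, -0.2487, 0.0491]
ee_rot: [[-0.165, 0.986, 0.0], [0.986, 0.165, 0.001], [0.0, 0.0, -1.0]]
contact_force: [0.0, 3.8, 4.3]
gripper_width: 0.0646
grasp_force: 46.4
```

Request:
drive_tool --pt "-0.001 0 0 0" --pt "-0.002 0 0 0" --pt "-0.002 0 0 0"

```text
t: 24.3
eef_pos: [0.4803, -0.2499, 0.0491]
ee_rot: [[-0.165, 0.986, -0.0], [0.986, 0.165, 0.002], [0.002, -0.0, -1.0]]
contact_force: [-0.8, 6.8, 5.1]
gripper_width: 0.0645
grasp_force: 46.7
```

Request:
drive_tool --pt "-0.001 0 0 0" --pt "-0.002 0 0 0" --pt "-0.002 0 0 0"

```text
t: 24.6
eef_pos: [0.4803, -0.25, 0.0491]
ee_rot: [[-0.165, 0.986, -0.002], [0.986, 0.165, 0.006], [0.006, -0.001, -1.0]]
contact_force: [-2.2, 14.0, 10.9]
gripper_width: 0.0646
grasp_force: 47.3
```

Request:
drive_tool --pt "0.003 0 -0.0005 0" --pt "0.003 0 -0.0005 0"

```text
t: 24.8
eef_pos: [0.4799, -0.2495, 0.0492]
ee_rot: [[-0.166, 0.986, -0.0], [0.986, 0.166, -0.0], [-0.0, -0.0, -1.0]]
contact_force: [-0.6, 0.9, -1.9]
gripper_width: 0.0651
grasp_force: 45.9
```

Request:
drive_tool --pt "0 0 0 0" --pt "0 0 0 0" --pt "0 0 0 0" --pt "0 0 0 0" --jaw 1

```text
t: 25.2
eef_pos: [0.4802, -0.25, 0.0496]
ee_rot: [[-0.165, 0.986, 0.0], [0.986, 0.165, -0.0], [-0.0, 0.0, -1.0]]
contact_force: [0.3, -0.8, -0.6]
gripper_width: 0.0853
grasp_force: 0.0
```

Request:
drive_tool --pt "0 0 -0.03 0" --pt "0 0 -0.08 0" --pt "0 0 -0.13 0" --pt "0 0 -0.18 0" --pt "0 0 -0.23 0"

```text
t: 25.7
eef_pos: [0.4798, -0.2496, 0.2817]
ee_rot: [[-0.165, 0.986, 0.0], [0.986, 0.165, -0.0], [-0.0, 0.0, -1.0]]
contact_force: [0.1, -0.3, 0.1]
gripper_width: 0.0854
grasp_force: 0.0
```

Request:
drive_tool --pt "0.045 0.01 0 0" --pt "0.09 0.02 0 0" --pt "0.135 0.03 0 0" --pt "0.18 0.04 0 0" --pt "0.225 0.05 0 0"

```text
t: 26.2
eef_pos: [0.492, -0.0179, 0.2797]
ee_rot: [[-0.165, 0.986, 0.001], [0.986, 0.165, -0.0], [-0.0, 0.001, -1.0]]
contact_force: [1.0, 0.2, -0.0]
gripper_width: 0.0854
grasp_force: 0.0
```

Request:
drive_tool --pt "0.045 0.01 0 0.05" --pt "0.09 0.02 0 0.1" --pt "0.12 0.03 0 0.16" --pt "0.12 0.03 0 0.16" --pt "0.12 0.03 0 0.16"

```text
t: 26.7
eef_pos: [0.5019, 0.1041, 0.2794]
ee_rot: [[-0.008, 1.0, -0.0], [1.0, 0.008, -0.0], [-0.0, -0.0, -1.0]]
contact_force: [0.1, 0.6, -0.2]
gripper_width: 0.0855
grasp_force: 0.0
```

```bash
python3 look.py wrist w11
```

```text
t 26.7 p [0.5019 0.1041 0.2794] yaw 90.45 j [ -1.   -5.8 107.8  -0.   78.1  -1.4] F [ 0.1  0.6 -0.2] w 0.0855 g 0.0
wrist red [212   0] [276  23] [ 0.4916  0.2605 65.5343 21.1596  0.4503]
wrist mat [180   0] [307  47] [  0.4911   0.2569 137.601   47.2997   3.0723]
wrist white [154  98] [214 195] [  0.4231   0.1191 109.3916  66.926   87.6973]
wrist white [391 164] [451 216] [ 7.02000e-01  7.33000e-02  7.57444e+01  5.76238e+01 -3.58473e+01]
wrist white [351   0] [414  33] [ 0.6335  0.2604 64.8022 31.0385  7.0171]
wrist white [292 119] [322 171] [  0.563    0.1238  59.3817  33.5179 -89.501 ]
wrist white [204 285] [240 339] [  0.4642  -0.1009  85.5228  33.1827 -78.2452]
wrist grey [349   0] [414  34] [ 0.6328  0.2565 69.1044 31.5416  0.4511]
wrist grey [191 248] [248 341] [ 4.589000e-01 -7.510000e-02  1.400643e+02  7.307510e+01 -8.849860e+01]
wrist grey [156 102] [214 195] [  0.4232   0.1177 108.5689  67.52    88.2467]
wrist grey [168 133] [199 166] [ 0.4217  0.1179 39.3034 35.9415 87.7941]
wrist grey [102 246] [146 299] [ 3.35800e-01 -3.72000e-02  9.19406e+01  2.40529e+01  5.97597e+01]
wrist grey [361 246] [404 299] [ 6.70600e-01 -3.47000e-02  9.19059e+01  2.24520e+01 -5.84277e+01]
wrist grey [390 165] [425 205] [ 0.6792  0.0806 47.4908 30.4764 66.6393]
wrist yellow [276 106] [338 201] [  0.5627   0.1124 110.1769  67.8941 -89.5434]
```

Request:
drive_tool --pt "0.0078 0.03 0.035 0" --pt "0.0078 0.0608 0.07 0" --pt "0.0078 0.0608 0.11 0" --pt "0.0078 0.0608 0.145 0" --pt "0.0078 0.0608 0.175 0"

```text
t: 27.25
eef_pos: [0.5622, 0.1102, 0.1023]
ee_rot: [[-0.004, 1.0, -0.002], [1.0, 0.004, -0.0], [-0.0, -0.002, -1.0]]
contact_force: [0.4, -0.2, -0.4]
gripper_width: 0.0853
grasp_force: 0.0
```

Request:
drive_tool --pt "0 0 0.03 0" --pt "0 0 0.055 0" --pt "0 0 0.066 0" --pt "0 0 0.07 0" --pt "0 0 0.07 0"

```text
t: 27.75
eef_pos: [0.5632, 0.1113, 0.035]
ee_rot: [[-0.005, 1.0, 0.001], [1.0, 0.005, -0.0], [-0.0, 0.001, -1.0]]
contact_force: [-0.9, 0.5, 0.3]
gripper_width: 0.0852
grasp_force: 0.0
```

Request:
drive_tool --pt "0 0 0 0" --pt "0 0 0 0" --pt "0 0 0 0" --pt "0 0 0 0" --jaw -1

```text
t: 28.15
eef_pos: [0.564, 0.1119, 0.0364]
ee_rot: [[-0.006, 1.0, 0.003], [1.0, 0.006, -0.0], [-0.0, 0.003, -1.0]]
contact_force: [-1.2, -0.6, 6.4]
gripper_width: 0.0647
grasp_force: 45.9
```

Request:
drive_tool --pt "0 0 -0.03 0" --pt "0 0 -0.07 0" --pt "0 0 -0.12 0" --pt "0 0 -0.17 0" --pt "0 0 -0.17 0"

```text
t: 28.65
eef_pos: [0.5672, 0.1122, 0.2137]
ee_rot: [[-0.006, 1.0, 0.017], [1.0, 0.006, 0.0], [-0.0, 0.017, -1.0]]
contact_force: [0.4, -0.4, -1.2]
gripper_width: 0.0644
grasp_force: 46.6
```

```bash
python3 - <<'E'
from h import *
st();print(mv(D(-.325,0,.20),99.49))
E
```

```text
t 28.65 p [0.5672 0.1122 0.2137] yaw 90.37 j [ -0.    6.4 102.6   0.   70.   -0.4] F [ 0.4 -0.4 -1.2] w 0.0644 g 46.58881723880768
(array([-0.3608, -0.0891,  0.0122]), np.float64(-0.159))
```

Request:
drive_tool --pt "-0.036 -0.009 0.002 0" --pt "-0.072 -0.018 0.004 0" --pt "-0.108 -0.027 0.006 0" --pt "-0.144 -0.036 0.006 0" --pt "-0.18 -0.045 0.006 0"

```text
t: 29.15
eef_pos: [0.5176, -0.0693, 0.1975]
ee_rot: [[-0.006, 1.0, -0.001], [1.0, 0.006, 0.0], [0.0, -0.001, -1.0]]
contact_force: [1.1, -0.1, -2.0]
gripper_width: 0.0646
grasp_force: 46.5
```

Request:
drive_tool --pt "-0.036 -0.009 0.002 0" --pt "-0.072 -0.018 0.004 0" --pt "-0.108 -0.027 0.006 0" --pt "-0.144 -0.036 0.006 0" --pt "-0.181 -0.044 0.006 0"

```text
t: 29.65
eef_pos: [0.4748, -0.2504, 0.1914]
ee_rot: [[-0.006, 1.0, -0.001], [1.0, 0.006, 0.001], [0.001, -0.001, -1.0]]
contact_force: [1.3, -1.0, -2.2]
gripper_width: 0.0647
grasp_force: 46.5
```

Request:
drive_tool --pt "0 0 0 -0.1" --pt "0 0 0 -0.159" --pt "0 0 0 -0.159" --pt "0 0 0 -0.159"

```text
t: 30.05
eef_pos: [0.4756, -0.2492, 0.1919]
ee_rot: [[-0.163, 0.987, -0.001], [0.987, 0.163, 0.001], [0.001, -0.001, -1.0]]
contact_force: [-0.7, 0.2, -2.8]
gripper_width: 0.0646
grasp_force: 46.5
```

```bash
cat > held.py <<'E'
from h import *
import sys
def held(lo,hi,top,save,gt=None):
    """where the held case's lid lies relative to the TCP (dock u,n); top = lid height above TCP"""
    im,c=grab('wrist',save);g=mask(im,lo,hi);p=status.get_obs()['eef_pos'];z=p[2]+top
    pu,pn=p[:2]@U,p[:2]@N
    for r in range(132,168,4):
        x=np.nonzero(g[r,120:390])[0]+120
        if len(x)>50:
            P=ray(c,[[x.min()-.5,r],[x.max()+.5,r]],z);print(r,x.min(),x.max(),'dn',((P@N).mean()-pn).round(4),'w',np.ptp(P@N).round(4),'du',((P@U).mean()-pu).round(4))
E
python3 - <<'E'
from held import *
st();held((18,80,50),(38,255,255),-.0084,'w12')
print(mv(D(-.3255,-.0005,.0364+.012+.028),99.49),'touch',.0364+.040)
E
```

```text
t 30.05 p [ 0.4756 -0.2492  0.1919] yaw 99.39 j [-39.8   2.9 108.8   0.   68.4 -49.2] F [-0.7  0.2 -2.8] w 0.0646 g 46.52964234352112
136 180 326 dn 0.0004 w 0.057 du 0.0563
140 169 338 dn 0.0006 w 0.0662 du 0.0547
144 169 338 dn 0.0005 w 0.0664 du 0.0532
148 169 338 dn 0.0005 w 0.0666 du 0.0516
152 169 338 dn 0.0005 w 0.0669 du 0.05
156 170 337 dn 0.0005 w 0.0663 du 0.0484
160 170 337 dn 0.0005 w 0.0665 du 0.0469
164 170 337 dn 0.0005 w 0.0668 du 0.0452
(array([-0.0014,  0.0044,  0.1156]), np.float64(-0.001)) touch 0.0764
```

```bash
python3 - <<'E'
from h import *
print(mv(D(-.327,-.0003,.0764),99.49))
E
```

```text
(array([-0.0029,  0.0046,  0.1156]), np.float64(-0.001))
```

Request:
drive_tool --pt "-0.003 0.0046 0.03 0" --pt "-0.003 0.0046 0.06 0" --pt "-0.003 0.0046 0.085 0" --pt "-0.003 0.0046 0.1 0" --pt "-0.003 0.0046 0.1 0"

```text
t: 30.6
eef_pos: [0.4797, -0.2505, 0.0902]
ee_rot: [[-0.164, 0.986, -0.004], [0.986, 0.164, 0.003], [0.004, -0.003, -1.0]]
contact_force: [-0.7, -0.4, -2.2]
gripper_width: 0.0645
grasp_force: 46.5
```

Request:
drive_tool --pt "0 0 0.002 0" --pt "0 0 0.004 0" --pt "0 0 0.004 0" --pt "0 0 0.004 0"

```text
t: 31.0
eef_pos: [0.4813, -0.2513, 0.0894]
ee_rot: [[-0.164, 0.986, 0.001], [0.986, 0.164, 0.001], [0.0, 0.001, -1.0]]
contact_force: [-1.6, 4.7, -1.0]
gripper_width: 0.0649
grasp_force: 46.8
```

```bash
python3 - <<'E'
from h import *
st();print(mv(D(-.327,-.0003,.0764),99.49))
E
```

```text
t 31.0 p [ 0.4813 -0.2513  0.0894] yaw 99.45 j [-3.960e+01  1.240e+01  1.106e+02  1.000e-01  5.700e+01 -4.910e+01] F [-1.6  4.7 -1. ] w 0.0649 g 46.75307035446167
(array([ 0.0003, -0.0006,  0.013 ]), np.float64(-0.001))
```

The case brushes the end stop, so it is already lined up. I back off 1.5 mm and lower.

Request:
drive_tool --pt "0.0015 -0.0005 0.002 0" --pt "0.0015 -0.0005 0.005 0" --pt "0.0015 -0.0005 0.008 0" --pt "0.0015 -0.0005 0.011 0" --pt "0.0015 -0.0005 0.011 0"

```text
t: 31.5
eef_pos: [0.4799, -0.2504, 0.077]
ee_rot: [[-0.164, 0.986, -0.001], [0.986, 0.164, 0.0], [0.0, -0.001, -1.0]]
contact_force: [-0.5, -0.3, -2.4]
gripper_width: 0.0651
grasp_force: 46.5
```

Request:
drive_tool --pt "0 0 0.001 0" --pt "0 0 0.0015 0" --pt "0 0 0.0015 0"

```text
t: 31.8
eef_pos: [0.4803, -0.2506, 0.0764]
ee_rot: [[-0.164, 0.986, 0.0], [0.986, 0.164, -0.0], [-0.0, 0.0, -1.0]]
contact_force: [-2.0, 0.6, 2.5]
gripper_width: 0.065
grasp_force: 47.0
```

Request:
drive_tool --pt "0 0 0.001 0" --pt "0 0 0.001 0"

```text
t: 32.0
eef_pos: [0.4804, -0.2506, 0.0764]
ee_rot: [[-0.164, 0.986, -0.0], [0.986, 0.164, -0.0], [0.0, -0.0, -1.0]]
contact_force: [-5.1, 2.7, 10.7]
gripper_width: 0.0646
grasp_force: 47.9
```

Request:
drive_tool --pt "0 0 0.001 0" --pt "0 0 0.001 0"

```text
t: 32.2
eef_pos: [0.4804, -0.2506, 0.0764]
ee_rot: [[-0.165, 0.986, -0.001], [0.986, 0.165, 0.0], [0.001, -0.001, -1.0]]
contact_force: [-8.8, 5.1, 18.5]
gripper_width: 0.0646
grasp_force: 48.8
```

Request:
drive_tool --pt "0 0 -0.0022 0"

```text
t: 32.3
eef_pos: [0.4806, -0.2507, 0.077]
ee_rot: [[-0.164, 0.986, 0.001], [0.986, 0.164, -0.001], [-0.001, 0.001, -1.0]]
contact_force: [0.3, -0.5, -2.2]
gripper_width: 0.0646
grasp_force: 46.5
```

Request:
drive_tool --pt "0 0 0 0" --pt "0 0 0 0" --pt "0 0 0 0" --pt "0 0 0 0" --jaw 1

```text
t: 32.7
eef_pos: [0.4802, -0.2504, 0.076]
ee_rot: [[-0.164, 0.986, -0.0], [0.986, 0.164, 0.0], [0.0, -0.0, -1.0]]
contact_force: [-0.2, 0.6, -0.8]
gripper_width: 0.0851
grasp_force: 0.0
```

Request:
drive_tool --pt "0 0 -0.03 0" --pt "0 0 -0.07 0" --pt "0 0 -0.1 0" --pt "0 0 -0.14 0" --pt "0 0 -0.14 0"

```text
t: 33.2
eef_pos: [0.4829, -0.2525, 0.2227]
ee_rot: [[-0.164, 0.986, 0.009], [0.986, 0.164, -0.007], [-0.009, 0.008, -1.0]]
contact_force: [0.0, -0.4, 0.7]
gripper_width: 0.0854
grasp_force: 0.0
```

```bash
python3 - <<'E'
from h import *
st();print(mv((.4229,.1192,.034),87.8))
C=get_calibration('side');im,_=grab('side','side4')
cv2.imwrite('pics/side4c.png',cv2.resize(cv2.imread('pics/side4.png')[200:340,180:300],None,fx=4,fy=4,interpolation=2))
E
```

```text
t 33.2 p [ 0.4829 -0.2525  0.2227] yaw 99.46 j [-39.5   1.5 106.8   0.   71.  -49. ] F [ 0.  -0.4  0.7] w 0.0854 g 0.0
(array([0.3782, 0.0005, 0.1853]), np.float64(0.203))
```

View pics/side4c.png

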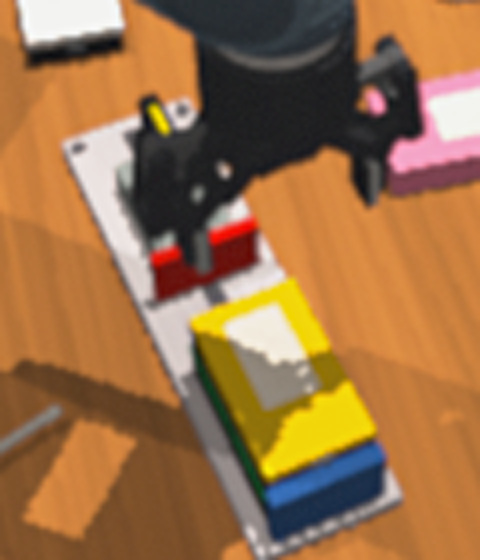

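The two cases are stacked neatly in line against the blue stop (yellow lid at about (285,380) in the crop). Next: the white case.

Request:
drive_tool --pt "0.04 0 0 0.04" --pt "0.08 0 0 0.08" --pt "0.12 0 0 0.12" --pt "0.16 0 0 0.16" --pt "0.2 0 0 0.203"

```text
t: 33.75
eef_pos: [0.4461, -0.0514, 0.2146]
ee_rot: [[0.04, 0.999, -0.002], [0.999, -0.04, 0.001], [0.001, -0.002, -1.0]]
contact_force: [0.7, -0.5, -0.5]
gripper_width: 0.085
grasp_force: 0.0
```

```bash
python3 - <<'E'
from h import *
st();print(mv((.4229,.1192,.034),87.8))
E
```

```text
t 33.75 p [ 0.4461 -0.0514  0.2146] yaw 87.69 j [-21.1 -11.6 119.8   0.   71.9 -18.8] F [ 0.7 -0.5 -0.5] w 0.085 g 0.0
(array([ 0.1694, -0.0296,  0.1809]), np.float64(-0.002))
```

Request:
drive_tool --pt "0.045 -0.008 0 0" --pt "0.09 -0.016 0 0" --pt "0.13 -0.024 0.01 0" --pt "0.1694 -0.0296 0.03 0" --pt "0.1694 -0.0296 0.05 0"

```text
t: 34.25
eef_pos: [0.4225, 0.1208, 0.1645]
ee_rot: [[0.032, 0.999, -0.002], [0.999, -0.032, 0.001], [0.001, -0.002, -1.0]]
contact_force: [0.9, -0.9, 0.3]
gripper_width: 0.0852
grasp_force: 0.0
```

```bash
python3 - <<'E'
from h import *
from look import *
st();print(mv((.4229,.1192,.034),87.8))
im,c=grab('wrist','w13')
m=mask(im,(0,0,100),(179,45,255));m[:, :100]=0;m[:,400:]=0
for b in blobs(m,3000): print(b.min(0),b.max(0),rect(c,cv2.convexHull(b)[:,0],.028))
E
```

```text
t 34.25 p [0.4225 0.1208 0.1645] yaw 88.16 j [ 1.100e+00 -9.100e+00  1.234e+02  1.000e-01  6.580e+01  2.900e+00] F [ 0.9 -0.9  0.3] w 0.0852 g 0.0
(array([-0.0017,  0.0006,  0.1305]), np.float64(0.006))
[211 122] [296 253] [  0.4229   0.1186 111.2051  66.9616  88.1743]
[231 300] [329 353] [ 4.43800e-01 -2.15000e-02  8.39898e+01  5.99499e+01  9.33070e+00]
```

Request:
drive_tool --pt "-0.002 0.0005 0.035 0" --pt "-0.002 0.0005 0.07 0" --pt "-0.002 0.0005 0.1 0" --pt "-0.002 0.0005 0.12 0" --pt "-0.002 0.0005 0.1305 0"

```text
t: 34.8
eef_pos: [0.4227, 0.1148, 0.0333]
ee_rot: [[0.039, 0.999, -0.005], [0.999, -0.039, -0.0], [-0.0, -0.005, -1.0]]
contact_force: [-0.3, -0.4, 0.1]
gripper_width: 0.0852
grasp_force: 0.0
```

Request:
drive_tool --pt "0 0 0 0" --pt "0 0 0 0" --pt "0 0 0 0" --pt "0 0 0 0" --pt "0 0 0 0" --jaw -1

```text
t: 35.3
eef_pos: [0.4249, 0.1153, 0.0362]
ee_rot: [[0.038, 0.999, 0.001], [0.999, -0.038, 0.0], [0.0, 0.001, -1.0]]
contact_force: [-0.1, -0.3, -2.1]
gripper_width: 0.0649
grasp_force: 45.8
```

Request:
drive_tool --pt "0 0 -0.03 0" --pt "0 0 -0.07 0" --pt "0 0 -0.12 0" --pt "0 0 -0.17 0" --pt "0 0 -0.17 0"

```text
t: 35.8
eef_pos: [0.4291, 0.1155, 0.2139]
ee_rot: [[0.038, 0.999, 0.016], [0.999, -0.038, 0.0], [0.001, 0.016, -1.0]]
contact_force: [0.2, -0.3, -0.8]
gripper_width: 0.0648
grasp_force: 46.7
```

Request:
drive_tool --pt "0 0 0 0" --pt "0 0 0 0"

```text
t: 36.0
eef_pos: [0.4233, 0.1153, 0.2038]
ee_rot: [[0.038, 0.999, -0.003], [0.999, -0.038, -0.0], [-0.0, -0.003, -1.0]]
contact_force: [-0.8, -0.1, -2.0]
gripper_width: 0.0646
grasp_force: 46.6
```

```bash
python3 - <<'E'
from h import *
st();print(mv(D(-.325,0,.205),99.49))
E
```

```text
t 36.0 p [0.4233 0.1153 0.2038] yaw 87.82 j [  0.4 -12.4 121.7  -0.   70.9   2.5] F [-0.8 -0.1 -2. ] w 0.0646 g 46.61085069179535
(array([-0.362 ,  0.0711, -0.0014]), np.float64(-0.204))
```

Request:
drive_tool --pt "-0.036 0.007 0 0" --pt "-0.072 0.014 0 0" --pt "-0.108 0.021 0 0" --pt "-0.144 0.028 0 0" --pt "-0.18 0.0355 0 0"

```text
t: 36.5
eef_pos: [0.4518, -0.0668, 0.203]
ee_rot: [[0.038, 0.999, -0.005], [0.999, -0.038, 0.002], [0.002, -0.005, -1.0]]
contact_force: [1.2, 0.3, -0.6]
gripper_width: 0.0649
grasp_force: 46.6
```

Request:
drive_tool --pt "-0.036 0.007 0 0" --pt "-0.072 0.014 0 0" --pt "-0.108 0.021 0 0" --pt "-0.144 0.028 0 0" --pt "-0.182 0.0355 0 0"

```text
t: 37.0
eef_pos: [0.4806, -0.2496, 0.2025]
ee_rot: [[0.038, 0.999, -0.004], [0.999, -0.038, 0.004], [0.004, -0.004, -1.0]]
contact_force: [1.6, 0.0, -2.3]
gripper_width: 0.0647
grasp_force: 46.6
```

Request:
drive_tool --pt "0 0 0 -0.1" --pt "0 0 0 -0.204" --pt "0 0 0 -0.204" --pt "0 0 0 -0.204"

```text
t: 37.4
eef_pos: [0.481, -0.2484, 0.2037]
ee_rot: [[-0.163, 0.987, -0.003], [0.987, 0.163, 0.002], [0.003, -0.002, -1.0]]
contact_force: [0.4, 0.2, -1.2]
gripper_width: 0.0648
grasp_force: 46.6
```

```bash
python3 - <<'E'
from held import *
st();held((0,0,75),(179,50,255),-.0082,'w14')
print(mv(D(-.327,-.0003,.0362+.068),99.49))
E
```

```text
t 37.4 p [ 0.481  -0.2484  0.2037] yaw 99.39 j [-39.3   2.8 107.6   0.   69.9 -48.7] F [ 0.4  0.2 -1.2] w 0.0648 g 46.589595079422
132 169 339 dn 0.0006 w 0.0659 du 0.0579
136 169 338 dn 0.0004 w 0.0657 du 0.0564
140 169 338 dn 0.0004 w 0.066 du 0.0549
144 169 338 dn 0.0004 w 0.0662 du 0.0533
148 169 338 dn 0.0004 w 0.0664 du 0.0517
152 170 337 dn 0.0004 w 0.0658 du 0.0502
156 170 337 dn 0.0004 w 0.0661 du 0.0486
160 170 337 dn 0.0004 w 0.0663 du 0.047
164 171 336 dn 0.0004 w 0.0657 du 0.0454
(array([-0.0028, -0.0008,  0.1   ]), np.float64(-0.001))
```

```bash
python3 - <<'E'
from h import *
c=get_calibration('wrist')
p=status.get_obs()['eef_pos']
for f,z,cols in (('w12',-.0084,None),('w14',-.0082,None)):
    im=cv2.cvtColor(cv2.imread(f'pics/{f}.png'),cv2.COLOR_BGR2RGB).astype(int)
    print(f,[(r,tuple(im[r,225])) for r in range(118,146,2)])
r=np.arange(120,146,2);print(np.c_[r,(ray(c,np.c_[r*0+254,r],p[2]-.0083)@U-p[:2]@U).round(4)].tolist())
E
```

```text
w12 [(118, (np.int64(179), np.int64(174), np.int64(172))), (120, (np.int64(142), np.int64(136), np.int64(135))), (122, (np.int64(68), np.int64(120), np.int64(70))), (124, (np.int64(74), np.int64(133), np.int64(79))), (126, (np.int64(62), np.int64(96), np.int64(60))), (128, (np.int64(62), np.int64(97), np.int64(60))), (130, (np.int64(63), np.int64(98), np.int64(60))), (132, (np.int64(60), np.int64(87), np.int64(55))), (134, (np.int64(51), np.int64(48), np.int64(36))), (136, (np.int64(62), np.int64(54), np.int64(35))), (138, (np.int64(113), np.int64(95), np.int64(43))), (140, (np.int64(185), np.int64(162), np.int64(70))), (142, (np.int64(206), np.int64(184), np.int64(82))), (144, (np.int64(206), np.int64(185), np.int64(83)))]
w14 [(118, (np.int64(168), np.int64(164), np.int64(164))), (120, (np.int64(89), np.int64(86), np.int64(84))), (122, (np.int64(75), np.int64(66), np.int64(47))), (124, (np.int64(120), np.int64(103), np.int64(58))), (126, (np.int64(63), np.int64(57), np.int64(46))), (128, (np.int64(75), np.int64(71), np.int64(68))), (130, (np.int64(152), np.int64(146), np.int64(141))), (132, (np.int64(197), np.int64(193), np.int64(186))), (134, (np.int64(201), np.int64(198), np.int64(192))), (136, (np.int64(201), np.int64(199), np.int64(193))), (138, (np.int64(201), np.int64(198), np.int64(193))), (140, (np.int64(201), np.int64(198), np.int64(192))), (142, (np.int64(202), np.int64(199), np.int64(192))), (144, (np.int64(201), np.int64(199), np.int64(192)))]
[[120.0, 0.0623], [122.0, 0.0616], [124.0, 0.0608], [126.0, 0.0601], [128.0, 0.0593], [130.0, 0.0585], [132.0, 0.0578], [134.0, 0.057], [136.0, 0.0562], [138.0, 0.0555], [140.0, 0.0547], [142.0, 0.0539], [144.0, 0.0531]]
```

Request:
drive_tool --pt "-0.0055 -0.001 0.03 0" --pt "-0.0055 -0.001 0.055 0" --pt "-0.0055 -0.001 0.075 0" --pt "-0.0055 -0.001 0.085 0" --pt "-0.0055 -0.001 0.085 0"

```text
t: 37.95
eef_pos: [0.4808, -0.2538, 0.119]
ee_rot: [[-0.165, 0.986, -0.003], [0.986, 0.165, 0.002], [0.003, -0.002, -1.0]]
contact_force: [0.3, 0.2, -1.9]
gripper_width: 0.0647
grasp_force: 46.5
```

Request:
drive_tool --pt "0 0 0 0" --pt "0 0 0 0" --pt "0 0 0 0"

```text
t: 38.25
eef_pos: [0.4824, -0.2552, 0.122]
ee_rot: [[-0.165, 0.986, 0.002], [0.986, 0.165, -0.001], [-0.002, 0.002, -1.0]]
contact_force: [-0.6, 0.1, -1.2]
gripper_width: 0.0647
grasp_force: 46.6
```

```bash
python3 - <<'E'
from h import *
st();print(mv(D(-.3297,-.0004,.1042),99.49))
E
```

```text
t 38.25 p [ 0.4824 -0.2552  0.122 ] yaw 99.51 j [-39.8   9.6 109.7  -0.   60.5 -49.3] F [-0.6  0.1 -1.2] w 0.0647 g 46.55021846294403
(array([ 0.0016, -0.0012,  0.0178]), np.float64(0.0))
```

Request:
drive_tool --pt "0.001 -0.0005 0.004 0" --pt "0.001 -0.0005 0.008 0" --pt "0.001 -0.0005 0.012 0" --pt "0.001 -0.0005 0.014 0" --pt "0.001 -0.0005 0.014 0"

```text
t: 38.75
eef_pos: [0.4807, -0.2536, 0.1061]
ee_rot: [[-0.165, 0.986, -0.001], [0.986, 0.165, 0.001], [0.001, -0.001, -1.0]]
contact_force: [0.3, 0.7, -1.7]
gripper_width: 0.0646
grasp_force: 46.6
```

Request:
drive_tool --pt "0 0 0 0" --pt "0 0 0 0"

```text
t: 38.95
eef_pos: [0.4812, -0.2539, 0.1069]
ee_rot: [[-0.165, 0.986, 0.0], [0.986, 0.165, -0.0], [-0.0, 0.0, -1.0]]
contact_force: [-0.1, 0.6, -2.0]
gripper_width: 0.0649
grasp_force: 46.6
```

```bash
python3 - <<'E'
from h import *
st();print(mv(D(-.3297,-.0004,.1042),99.49))
E
```

```text
t 38.95 p [ 0.4812 -0.2539  0.1069] yaw 99.51 j [-39.8  10.8 110.2  -0.   59.  -49.3] F [-0.1  0.6 -2. ] w 0.0649 g 46.592236161231995
(array([ 0.0001, -0.0002,  0.0027]), np.float64(0.0))
```

Request:
drive_tool --pt "0 0 0.001 0" --pt "0 0 0.002 0" --pt "0 0 0.002 0"

```text
t: 39.25
eef_pos: [0.481, -0.2538, 0.1046]
ee_rot: [[-0.165, 0.986, -0.0], [0.986, 0.165, 0.0], [0.0, -0.0, -1.0]]
contact_force: [0.1, 0.2, -2.1]
gripper_width: 0.0644
grasp_force: 46.6
```

Request:
drive_tool --pt "0 0 0.001 0" --pt "0 0 0.0015 0" --pt "0 0 0.0015 0"

```text
t: 39.55
eef_pos: [0.4812, -0.2539, 0.104]
ee_rot: [[-0.165, 0.986, -0.0], [0.986, 0.165, 0.0], [0.0, -0.0, -1.0]]
contact_force: [-3.2, 2.7, 6.0]
gripper_width: 0.0641
grasp_force: 47.4
```

Request:
drive_tool --pt "0 0 0.0005 0" --pt "0 0 0.0005 0"

```text
t: 39.75
eef_pos: [0.4812, -0.2539, 0.1039]
ee_rot: [[-0.165, 0.986, -0.001], [0.986, 0.165, 0.0], [0.0, -0.001, -1.0]]
contact_force: [-4.0, 3.4, 9.3]
gripper_width: 0.0649
grasp_force: 47.8
```

Request:
drive_tool --pt "0 0 -0.0012 0"

```text
t: 39.85
eef_pos: [0.4813, -0.2539, 0.1042]
ee_rot: [[-0.165, 0.986, 0.001], [0.986, 0.165, -0.001], [-0.001, 0.001, -1.0]]
contact_force: [0.8, -0.6, -2.4]
gripper_width: 0.0646
grasp_force: 46.6
```

Request:
drive_tool --pt "0 0 0 0" --pt "0 0 0 0" --pt "0 0 0 0" --pt "0 0 0 0" --jaw 1

```text
t: 40.25
eef_pos: [0.4811, -0.2539, 0.1039]
ee_rot: [[-0.165, 0.986, 0.0], [0.986, 0.165, -0.0], [-0.0, 0.0, -1.0]]
contact_force: [-0.4, 0.3, 0.9]
gripper_width: 0.085
grasp_force: 0.0
```

Request:
drive_tool --pt "0 0 -0.03 0" --pt "0 0 -0.07 0" --pt "0 0 -0.1 0" --pt "0 0 -0.14 0" --pt "0 0 -0.14 0"

```text
t: 40.75
eef_pos: [0.4836, -0.2559, 0.2506]
ee_rot: [[-0.165, 0.986, 0.009], [0.986, 0.165, -0.008], [-0.009, 0.008, -1.0]]
contact_force: [0.8, -0.6, 0.8]
gripper_width: 0.0852
grasp_force: 0.0
```

Request:
drive_tool --pt "0.035 0.015 0 0" --pt "0.07 0.03 0 0" --pt "0.1 0.045 0 0" --pt "0.13 0.06 0 0" --pt "0.155 0.07 0 0"

```text
t: 41.25
eef_pos: [0.5247, -0.0877, 0.2433]
ee_rot: [[-0.166, 0.986, -0.0], [0.986, 0.166, 0.0], [0.0, -0.0, -1.0]]
contact_force: [0.1, -0.6, 0.0]
gripper_width: 0.0851
grasp_force: 0.0
```

Request:
drive_tool --pt "0.035 0.015 0 0" --pt "0.07 0.03 0 0" --pt "0.1 0.045 0 0" --pt "0.13 0.06 0 0" --pt "0.155 0.07 0 0"

```text
t: 41.75
eef_pos: [0.5681, 0.0768, 0.2433]
ee_rot: [[-0.166, 0.986, -0.0], [0.986, 0.166, 0.0], [0.0, -0.0, -1.0]]
contact_force: [0.7, 0.2, -0.8]
gripper_width: 0.0853
grasp_force: 0.0
```

Request:
drive_tool --pt "0.035 0.015 0 0.04" --pt "0.07 0.03 0 0.04" --pt "0.1 0.045 0 0.04" --pt "0.13 0.06 0 0.04" --pt "0.155 0.07 0 0.04"

```text
t: 42.25
eef_pos: [0.6115, 0.2412, 0.243]
ee_rot: [[-0.126, 0.992, -0.001], [0.992, 0.126, 0.0], [0.0, -0.001, -1.0]]
contact_force: [0.2, 0.0, -0.3]
gripper_width: 0.0854
grasp_force: 0.0
```

```bash
python3 - <<'E'
from h import *
st();print(mv((.628,.298,.034),97.2))
im,c=grab('wrist','w15')
m=mask(im,(0,0,60),(179,60,255));m[:,:100]=0
for b in blobs(m,2500): print(b.min(0),b.max(0),rect(c,cv2.convexHull(b)[:,0],.028))
E
```

```text
t 42.25 p [0.6115 0.2412 0.243 ] yaw 97.26 j [11.7 15.7 88.7  0.  75.6  4.4] F [ 0.2  0.  -0.3] w 0.0854 g 0.0
(array([0.0542, 0.0237, 0.209 ]), np.float64(0.001))
[243  56] [312 169] [  0.6281   0.2986 110.3964  66.6169 -82.5617]
```

Request:
drive_tool --pt "0.028 0.012 0.035 0" --pt "0.0548 0.0238 0.07 0" --pt "0.0548 0.0238 0.1 0" --pt "0.0548 0.0238 0.13 0" --pt "0.0548 0.0238 0.15 0"

```text
t: 42.8
eef_pos: [0.6264, 0.2965, 0.0901]
ee_rot: [[-0.126, 0.992, -0.004], [0.992, 0.126, -0.001], [-0.001, -0.004, -1.0]]
contact_force: [-0.6, 0.1, -0.2]
gripper_width: 0.0853
grasp_force: 0.0
```

Request:
drive_tool --pt "0 0 0.025 0" --pt "0 0 0.045 0" --pt "0 0 0.055 0" --pt "0 0 0.0585 0" --pt "0 0 0.0585 0"

```text
t: 43.3
eef_pos: [0.6283, 0.2968, 0.0355]
ee_rot: [[-0.126, 0.992, 0.0], [0.992, 0.126, 0.0], [0.0, 0.0, -1.0]]
contact_force: [-0.1, 1.0, -0.2]
gripper_width: 0.0854
grasp_force: 0.0
```

```bash
python3 - <<'E'
from h import *
st();print(mv((.6281,.2986,.034),97.4))
E
```

```text
t 43.3 p [0.6283 0.2968 0.0355] yaw 97.22 j [16.  34.3 87.4  0.  58.3  8.7] F [-0.1  1.  -0.2] w 0.0854 g 0.0
(array([0.0018, 0.    , 0.0015]), np.float64(-0.003))
```

Request:
drive_tool --pt "0.0018 0 0.001 0" --pt "0.0018 0 0.001 0"

```text
t: 43.5
eef_pos: [0.6286, 0.2991, 0.0357]
ee_rot: [[-0.126, 0.992, 0.002], [0.992, 0.126, 0.001], [0.0, 0.002, -1.0]]
contact_force: [-0.2, -0.4, -0.0]
gripper_width: 0.0853
grasp_force: 0.0
```

Request:
drive_tool --pt "0 0 0 0" --pt "0 0 0 0" --pt "0 0 0 0" --pt "0 0 0 0" --pt "0 0 0 0" --jaw -1

```text
t: 44.0
eef_pos: [0.6283, 0.2988, 0.0355]
ee_rot: [[-0.126, 0.992, 0.001], [0.992, 0.126, 0.0], [0.0, 0.001, -1.0]]
contact_force: [-0.8, 0.1, 4.6]
gripper_width: 0.0651
grasp_force: 47.0
```

Request:
drive_tool --pt "0 0 -0.03 0" --pt "0 0 -0.07 0" --pt "0 0 -0.12 0" --pt "0 0 -0.16 0" --pt "0 0 -0.2 0"

```text
t: 44.5
eef_pos: [0.6272, 0.2984, 0.2349]
ee_rot: [[-0.126, 0.992, -0.001], [0.992, 0.126, -0.0], [-0.0, -0.001, -1.0]]
contact_force: [0.2, -0.5, -3.3]
gripper_width: 0.065
grasp_force: 46.6
```

Request:
drive_tool --pt "0 0 0 0" --pt "0 0 0 0"

```text
t: 44.7
eef_pos: [0.6277, 0.2985, 0.2341]
ee_rot: [[-0.126, 0.992, 0.0], [0.992, 0.126, -0.0], [-0.0, 0.0, -1.0]]
contact_force: [-0.5, 0.3, -3.9]
gripper_width: 0.0652
grasp_force: 46.6
```

```bash
python3 - <<'E'
from h import *
st();print(mv(D(-.325,0,.23),99.49))
E
```

```text
t 44.7 p [0.6277 0.2985 0.2341] yaw 97.22 j [16.1 21.  83.1 -0.  75.9  8.9] F [-0.5  0.3 -3.9] w 0.0652 g 46.6160523891449
(array([-0.5249, -0.2147,  0.004 ]), np.float64(-0.04))
```

Request:
drive_tool --pt "-0.035 -0.014 0 0" --pt "-0.07 -0.028 0 0" --pt "-0.105 -0.043 0 0" --pt "-0.14 -0.057 0 0" --pt "-0.175 -0.0716 0 0"

```text
t: 45.2
eef_pos: [0.5764, 0.1146, 0.2303]
ee_rot: [[-0.126, 0.992, -0.006], [0.992, 0.126, -0.0], [0.001, -0.006, -1.0]]
contact_force: [1.0, -1.0, -3.3]
gripper_width: 0.0643
grasp_force: 46.6
```

Request:
drive_tool --pt "-0.035 -0.014 0 0" --pt "-0.07 -0.028 0 0" --pt "-0.105 -0.043 0 0" --pt "-0.14 -0.057 0 0" --pt "-0.175 -0.0716 0 0"

```text
t: 45.7
eef_pos: [0.5274, -0.0674, 0.2307]
ee_rot: [[-0.126, 0.992, -0.006], [0.992, 0.126, 0.002], [0.003, -0.006, -1.0]]
contact_force: [-0.2, 0.2, -3.9]
gripper_width: 0.0645
grasp_force: 46.6
```

Request:
drive_tool --pt "-0.035 -0.014 0 0" --pt "-0.07 -0.028 0 -0.02" --pt "-0.105 -0.043 0 -0.04" --pt "-0.14 -0.057 0 -0.04" --pt "-0.175 -0.0716 0 -0.04"

```text
t: 46.2
eef_pos: [0.4787, -0.2495, 0.2307]
ee_rot: [[-0.165, 0.986, -0.005], [0.986, 0.165, 0.004], [0.005, -0.004, -1.0]]
contact_force: [0.8, 0.7, -3.5]
gripper_width: 0.0646
grasp_force: 46.6
```

Request:
drive_tool --pt "0 0 0 0" --pt "0 0 0 0" --pt "0 0 0 0"

```text
t: 46.5
eef_pos: [0.4801, -0.2479, 0.2323]
ee_rot: [[-0.166, 0.986, -0.003], [0.986, 0.166, 0.003], [0.003, -0.002, -1.0]]
contact_force: [-0.4, 0.6, -3.4]
gripper_width: 0.0652
grasp_force: 46.7
```

```bash
python3 - <<'E'
from held import *
st();held((0,0,60),(179,50,255),-.0075,'w16')
c=get_calibration('wrist');p=status.get_obs()['eef_pos']
im=cv2.cvtColor(cv2.imread(f'pics/w16.png'),cv2.COLOR_BGR2RGB).astype(int)
print([(r,im[r,225].tolist()) for r in range(116,156,2)])
r=np.arange(120,156,4);print(np.c_[r,(ray(c,np.c_[r*0+254,r],p[2]-.0075)@U-p[:2]@U).round(4)].tolist())
E
```

```text
t 46.5 p [ 0.4801 -0.2479  0.2323] yaw 99.55 j [-39.3   0.8 106.5   0.   73.  -48.9] F [-0.4  0.6 -3.4] w 0.0652 g 46.66356146335602
132 211 296 dn 0.0002 w 0.033 du 0.0579
140 171 337 dn 0.0004 w 0.0644 du 0.0548
144 169 338 dn 0.0002 w 0.0658 du 0.0533
148 169 337 dn 0.0 w 0.0657 du 0.0517
152 169 337 dn 0.0 w 0.0659 du 0.0502
156 170 337 dn 0.0002 w 0.0657 du 0.0486
160 170 336 dn 0.0 w 0.0655 du 0.047
164 170 336 dn 0.0 w 0.0658 du 0.0454
[(116, [191, 186, 185]), (118, [172, 168, 167]), (120, [74, 72, 66]), (122, [79, 73, 65]), (124, [186, 181, 175]), (126, [156, 150, 145]), (128, [145, 139, 134]), (130, [145, 140, 135]), (132, [129, 124, 119]), (134, [57, 53, 51]), (136, [51, 48, 45]), (138, [69, 68, 67]), (140, [113, 114, 112]), (142, [133, 136, 133]), (144, [134, 137, 135]), (146, [135, 137, 134]), (148, [135, 137, 136]), (150, [136, 138, 136]), (152, [112, 114, 112]), (154, [81, 82, 80])]
[[120.0, 0.0624], [124.0, 0.0609], [128.0, 0.0594], [132.0, 0.0579], [136.0, 0.0563], [140.0, 0.0548], [144.0, 0.0532], [148.0, 0.0517], [152.0, 0.0501]]
```

```bash
python3 - <<'E'
from h import *
print(mv(D(-.3264,-.0003,.1315),99.49))
E
```

```text
(array([-3.000e-03, -1.000e-04,  1.013e-01]), np.float64(0.002))
```

Request:
drive_tool --pt "-0.003 0 0.03 0" --pt "-0.003 0 0.055 0" --pt "-0.003 0 0.075 0" --pt "-0.003 0 0.085 0" --pt "-0.003 0 0.085 0"

```text
t: 47.05
eef_pos: [0.4806, -0.2507, 0.1477]
ee_rot: [[-0.167, 0.986, -0.003], [0.986, 0.167, 0.002], [0.003, -0.002, -1.0]]
contact_force: [0.8, 0.1, -3.2]
gripper_width: 0.0647
grasp_force: 46.6
```

Request:
drive_tool --pt "0 0 0 0" --pt "0 0 0 0" --pt "0 0 0 0"

```text
t: 47.35
eef_pos: [0.4819, -0.2526, 0.1507]
ee_rot: [[-0.165, 0.986, 0.002], [0.986, 0.165, -0.002], [-0.002, 0.002, -1.0]]
contact_force: [-0.6, 0.2, -2.3]
gripper_width: 0.0647
grasp_force: 46.6
```

```bash
python3 - <<'E'
from h import *
st();print(mv(D(-.3264,-.0003,.1315),99.49))
E
```

```text
t 47.35 p [ 0.4819 -0.2526  0.1507] yaw 99.52 j [-39.6   6.9 109.3  -0.   63.7 -49.1] F [-0.6  0.2 -2.3] w 0.0647 g 46.60238564014435
(array([ 0.0022, -0.001 ,  0.0192]), np.float64(0.0))
```

Request:
drive_tool --pt "0.0015 -0.0005 0.004 0" --pt "0.0015 -0.0005 0.008 0" --pt "0.0015 -0.0005 0.012 0" --pt "0.0015 -0.0005 0.015 0" --pt "0.0015 -0.0005 0.015 0"

```text
t: 47.85
eef_pos: [0.4801, -0.2505, 0.1336]
ee_rot: [[-0.165, 0.986, -0.001], [0.986, 0.165, 0.001], [0.001, -0.001, -1.0]]
contact_force: [-0.2, -0.2, -2.4]
gripper_width: 0.065
grasp_force: 46.6
```

Request:
drive_tool --pt "0 0 0 0" --pt "0 0 0 0" --pt "0 0 0 0"

```text
t: 48.15
eef_pos: [0.4806, -0.2509, 0.1346]
ee_rot: [[-0.165, 0.986, 0.0], [0.986, 0.165, -0.0], [-0.0, 0.0, -1.0]]
contact_force: [-0.9, 0.0, -2.7]
gripper_width: 0.0647
grasp_force: 46.6
```

```bash
python3 - <<'E'
from h import *
st();print(mv(D(-.3264,-.0003,.1315),99.49))
E
```

```text
t 48.15 p [ 0.4806 -0.2509  0.1346] yaw 99.51 j [-39.6   8.1 109.9  -0.   62.  -49.1] F [-0.9  0.  -2.7] w 0.0647 g 46.6315358877182
(array([ 0.0003, -0.    ,  0.0031]), np.float64(0.0))
```

Request:
drive_tool --pt "0 0 0.001 0" --pt "0 0 0.002 0" --pt "0 0 0.0025 0" --pt "0 0 0.0025 0"

```text
t: 48.55
eef_pos: [0.4804, -0.2507, 0.1317]
ee_rot: [[-0.165, 0.986, -0.0], [0.986, 0.165, 0.0], [0.0, -0.0, -1.0]]
contact_force: [-1.3, 0.3, -3.6]
gripper_width: 0.065
grasp_force: 46.6
```

Request:
drive_tool --pt "0 0 0.001 0" --pt "0 0 0.001 0" --pt "0 0 0.001 0"

```text
t: 48.85
eef_pos: [0.4806, -0.2508, 0.1315]
ee_rot: [[-0.165, 0.986, 0.0], [0.986, 0.165, -0.0], [-0.0, 0.0, -1.0]]
contact_force: [-2.4, 0.8, 3.2]
gripper_width: 0.0649
grasp_force: 47.3
```

Request:
drive_tool --pt "0 0 0.0005 0" --pt "0 0 0.0005 0"

```text
t: 49.05
eef_pos: [0.4806, -0.2509, 0.1315]
ee_rot: [[-0.165, 0.986, -0.0], [0.986, 0.165, -0.0], [0.0, -0.0, -1.0]]
contact_force: [-4.6, 2.7, 6.5]
gripper_width: 0.0644
grasp_force: 47.8
```

Request:
drive_tool --pt "0 0 -0.001 0"

```text
t: 49.15
eef_pos: [0.4807, -0.2509, 0.1315]
ee_rot: [[-0.165, 0.986, 0.001], [0.986, 0.165, -0.001], [-0.001, 0.001, -1.0]]
contact_force: [-0.1, 0.0, -3.0]
gripper_width: 0.0646
grasp_force: 46.7
```

Request:
drive_tool --pt "0 0 0 0" --pt "0 0 0 0" --pt "0 0 0 0" --pt "0 0 0 0" --jaw 1

```text
t: 49.55
eef_pos: [0.4806, -0.2509, 0.1315]
ee_rot: [[-0.165, 0.986, 0.0], [0.986, 0.165, -0.0], [-0.0, 0.0, -1.0]]
contact_force: [0.4, -0.2, 0.5]
gripper_width: 0.0855
grasp_force: 0.0
```

Request:
drive_tool --pt "0 0 -0.03 0" --pt "0 0 -0.08 0" --pt "0 0 -0.13 0" --pt "0 0 -0.18 0" --pt "0 0 -0.22 0"

```text
t: 50.05
eef_pos: [0.4807, -0.2509, 0.355]
ee_rot: [[-0.165, 0.986, 0.003], [0.986, 0.165, -0.002], [-0.003, 0.002, -1.0]]
contact_force: [0.6, -0.1, 0.1]
gripper_width: 0.0854
grasp_force: 0.0
```

Request:
drive_tool --pt "0 0 0 0" --pt "0 0 0 0"

```text
t: 50.25
eef_pos: [0.4807, -0.251, 0.3525]
ee_rot: [[-0.165, 0.986, 0.002], [0.986, 0.165, -0.002], [-0.002, 0.002, -1.0]]
contact_force: [-1.5, -0.3, -0.7]
gripper_width: 0.0856
grasp_force: 0.0
```

```bash
python3 - <<'E'
from h import *
st();im,c=grab('wrist','w17')
m=mask(im,(0,0,60),(179,50,160));
for b in blobs(m,2500):
    h=cv2.convexHull(b)[:,0];r=rect(c,h,.124);print(b.min(0),b.max(0),r,'u',r[:2]@U,'n',r[:2]@N-MID)
r=mask(im,(0,150,80),(8,255,255))
for b in blobs(r,60):
    P=ray(c,b,.056)
    if abs((P@N).mean()-MID)<.06: print('plate',(P@U).min(),(P@U).max())
yb=blobs(mask(im,(20,100,100),(35,255,255)),20)
for b in yb:
    q=rect(c,b,.097)
    if abs(q[:2]@N-MID)<.03: print('bar',q,q[:2]@U,q[:2]@N-MID)
s,cs=grab('side','side5')
for n,lo,hi,z in [('grey',(0,0,60),(179,50,160),.124)]:
    for b in blobs(mask(s,lo,hi),500):
        q=rect(cs,cv2.convexHull(b)[:,0],z)
        if q[2]<140:print(n,b.min(0),b.max(0),q,q[:2]@U,q[:2]@N-MID)
E
```

```text
t 50.25 p [ 0.4807 -0.251   0.3525] yaw 99.51 j [-39.6  -4.4  98.8  -0.   85.4 -49.1] F [-1.5 -0.3 -0.7] w 0.0856 g 0.0
[219  65] [285 213] [  0.4768  -0.2274 157.4499  67.4633 -80.4295] u -0.3029005141654959 n -0.00016797805560564427
[447  88] [511 222] [  0.7354  -0.2004 145.5857  74.5238 -82.2487] u -0.31890682056093766 n 0.2593445614402254
plate -0.22342718136355005 -0.21332590491590323
bar [  0.454   -0.0921  12.9176   5.185  -80.4637] -0.16569301624550065 -0.0003482959263009233
grey [226 257] [273 314] [  0.4765  -0.2607 132.9147  75.1789 -79.6167] -0.33569532080507786 -0.005954225325851881
```

Request:
drive_tool --pt "0.045 0 0 0" --pt "0.09 0 0 0" --pt "0.135 0 0 0" --pt "0.171 0 0.02 0" --pt "0.171 0 0.06 0" --jaw 0.1

```text
t: 50.85
eef_pos: [0.4526, -0.0793, 0.2921]
ee_rot: [[-0.17, 0.985, 0.004], [0.985, 0.17, -0.001], [-0.002, 0.004, -1.0]]
contact_force: [0.8, -0.6, -0.7]
gripper_width: 0.0468
grasp_force: 0.0
```

Request:
drive_tool --pt "0 0 0.045 0" --pt "0 0 0.085 0" --pt "0 0 0.12 0" --pt "0 0 0.13 0" --pt "0 0 0.13 0"

```text
t: 51.35
eef_pos: [0.4506, -0.0814, 0.1591]
ee_rot: [[-0.165, 0.986, -0.005], [0.986, 0.165, 0.002], [0.003, -0.005, -1.0]]
contact_force: [1.0, -0.2, 0.1]
gripper_width: 0.0473
grasp_force: 0.0
```

```bash
python3 - <<'E'
from h import *
st();print(mv(D(-.156,0,.097),99.49));im,c=grab('wrist','w18')
for b in blobs(mask(im,(20,100,100),(35,255,255)),20):
    q=rect(c,b,.097)
    if abs(q[:2]@N-MID)<.03: print('bar',b.min(0),b.max(0),q,q[:2]@U,q[:2]@N-MID)
E
```

```text
t 51.35 p [ 0.4506 -0.0814  0.1591] yaw 99.51 j [-24.5  -5.6 120.9   0.   65.  -34. ] F [ 1.  -0.2  0.1] w 0.0473 g 0.0
(array([-0.0016,  0.0022,  0.0621]), np.float64(0.0))
bar [253 202] [259 249] [  0.4528  -0.0838  30.1214   3.6672 -80.3475] -0.15730875622877738 -0.00016340684610494094
```

Request:
drive_tool --pt "-0.0026 0.002 0.03 0" --pt "-0.0026 0.002 0.05 0" --pt "-0.0026 0.002 0.0605 0" --pt "-0.0026 0.002 0.0605 0"

```text
t: 51.8
eef_pos: [0.4548, -0.0845, 0.1011]
ee_rot: [[-0.165, 0.986, -0.0], [0.986, 0.165, 0.0], [0.0, -0.0, -1.0]]
contact_force: [0.5, 0.8, 0.5]
gripper_width: 0.0467
grasp_force: 0.0
```

Request:
drive_tool --pt "0 0 0 0" --pt "0 0 0 0" --pt "0 0 0 0" --pt "0 0 0 0" --pt "0 0 0 0" --jaw -1 --newtons 60

```text
t: 52.3
eef_pos: [0.4531, -0.0852, 0.1027]
ee_rot: [[-0.167, 0.986, -0.006], [0.986, 0.167, -0.002], [-0.001, -0.006, -1.0]]
contact_force: [-15.3, -2.7, 16.3]
gripper_width: 0.0125
grasp_force: 59.1
```

Request:
drive_tool --pt "-0.008 0 0 0" --pt "-0.016 0 0 0" --pt "-0.024 0 0 0" --pt "-0.032 0 0 0" --pt "-0.04 0 0 0"

```text
t: 52.8
eef_pos: [0.4597, -0.1244, 0.1027]
ee_rot: [[-0.167, 0.986, -0.006], [0.986, 0.167, -0.0], [0.001, -0.006, -1.0]]
contact_force: [-13.8, -0.5, 15.4]
gripper_width: 0.0127
grasp_force: 59.2
```

```bash
python3 - <<'E'
from h import *
st();p=status.get_obs()['eef_pos'];print(p[:2]@U,p[:2]@N-MID)
E
```

```text
t 52.8 p [ 0.4597 -0.1244  0.1027] yaw 99.6 j [-28.7   2.7 119.8  -0.2  57.9 -38.2] F [-13.8  -0.5  15.4] w 0.0127 g 59.197731614112854
-0.19851108550976368 -4.134018130275141e-05
```

Request:
drive_tool --pt "-0.003 -0.001 -0.001 0" --pt "-0.006 -0.001 -0.001 0" --pt "-0.008 -0.001 -0.001 0" --pt "-0.008 -0.001 -0.001 0"

```text
t: 53.2
eef_pos: [0.4608, -0.1322, 0.1028]
ee_rot: [[-0.166, 0.986, -0.003], [0.986, 0.166, -0.0], [0.0, -0.003, -1.0]]
contact_force: [-6.7, -2.0, 5.5]
gripper_width: 0.0124
grasp_force: 59.3
```

Request:
drive_tool --pt "-0.001 0 0 0" --pt "-0.002 0 0 0" --pt "-0.002 0 0 0"

```text
t: 53.5
eef_pos: [0.4611, -0.1339, 0.1028]
ee_rot: [[-0.166, 0.986, -0.003], [0.986, 0.166, 0.0], [0.0, -0.003, -1.0]]
contact_force: [-7.8, -0.3, 5.1]
gripper_width: 0.013
grasp_force: 59.3
```

Request:
drive_tool --pt "-0.001 0 0 0" --pt "-0.0015 0 0 0" --pt "-0.0015 0 0 0"

```text
t: 53.8
eef_pos: [0.4611, -0.1343, 0.1028]
ee_rot: [[-0.166, 0.986, -0.004], [0.986, 0.166, 0.003], [0.003, -0.003, -1.0]]
contact_force: [-6.6, 4.9, 8.2]
gripper_width: 0.0128
grasp_force: 59.8
```

Request:
drive_tool --pt "-0.001 0 0 0" --pt "-0.001 0 0 0" --pt "-0.001 0 0 0"

```text
t: 54.1
eef_pos: [0.4612, -0.1348, 0.1028]
ee_rot: [[-0.165, 0.986, -0.004], [0.986, 0.165, 0.004], [0.004, -0.003, -1.0]]
contact_force: [-7.5, 5.7, 9.0]
gripper_width: 0.0124
grasp_force: 59.9
```

Request:
drive_tool --pt "-0.001 0 0 0" --pt "-0.001 0 0 0" --pt "-0.001 0 0 0"

```text
t: 54.4
eef_pos: [0.4612, -0.135, 0.1027]
ee_rot: [[-0.165, 0.986, -0.005], [0.986, 0.165, 0.006], [0.006, -0.004, -1.0]]
contact_force: [-7.4, 11.6, 11.2]
gripper_width: 0.0126
grasp_force: 60.2
```

```bash
python3 - <<'E'
from h import *
st();s,c=grab('side','side6')
p=status.get_obs()['eef_pos'];print(p[:2]@U,p[:2]@N-MID)
E
```

```text
t 54.4 p [ 0.4612 -0.135   0.1027] yaw 99.51 j [-29.9   3.3 119.2   0.2  58.  -39.5] F [-7.4 11.6 11.2] w 0.0126 g 60.223029255867004
-0.20917910478022547 -0.0002791495749659978
```

Plate is firmly against the bottom case. Tighten clockwise.

Request:
drive_tool --pt "0 0 0 0.1" --pt "0 0 0 0.2" --pt "0 0 0 0.3" --pt "0 0 0 0.4" --pt "0 0 0 0.5"

```text
t: 54.95
eef_pos: [0.4606, -0.1349, 0.1027]
ee_rot: [[0.331, 0.944, -0.007], [0.944, -0.331, 0.006], [0.003, -0.008, -1.0]]
contact_force: [-12.2, 11.2, 15.0]
gripper_width: 0.0125
grasp_force: 60.7
```

Request:
drive_tool --pt "0 0 0 0.1" --pt "0 0 0 0.2" --pt "0 0 0 0.3" --pt "0 0 0 0.4" --pt "0 0 0 0.5"

```text
t: 55.45
eef_pos: [0.46, -0.1346, 0.1027]
ee_rot: [[0.743, 0.67, -0.009], [0.67, -0.743, 0.007], [-0.002, -0.011, -1.0]]
contact_force: [-14.5, 13.0, 18.2]
gripper_width: 0.0125
grasp_force: 61.1
```

Request:
drive_tool --pt "0 0 0 0.1" --pt "0 0 0 0.2" --pt "0 0 0 0.3" --pt "0 0 0 0.4" --pt "0 0 0 0.5"

```text
t: 55.95
eef_pos: [0.4596, -0.134, 0.1028]
ee_rot: [[0.973, 0.232, -0.01], [0.232, -0.973, 0.008], [-0.008, -0.01, -1.0]]
contact_force: [-17.4, 15.4, 19.9]
gripper_width: 0.0127
grasp_force: 61.5
```

```bash
python3 - <<'E'
from h import *
st();o=status.get_obs();p=o['eef_pos'];print(p[:2]@U,p[:2]@N-MID,o['moment'])
E
```

```text
t 55.95 p [ 0.4596 -0.134   0.1028] yaw 13.4 j [-2.990e+01  3.200e+00  1.192e+02  1.000e-01  5.830e+01  4.660e+01] F [-17.4  15.4  19.9] w 0.0127 g 61.49470567703247
-0.20793136759639613 -0.0017126821174152096 [2.52889145 2.60886401 0.09420692]
```

Request:
drive_tool --pt "0 0 0 0.05" --pt "0 0 0 0.09" --pt "0 0 0 0.09" --pt "0 0 0 0.09"

```text
t: 56.35
eef_pos: [0.4596, -0.1339, 0.1028]
ee_rot: [[0.989, 0.148, -0.01], [0.149, -0.989, 0.008], [-0.009, -0.01, -1.0]]
contact_force: [-16.4, 15.5, 20.4]
gripper_width: 0.0128
grasp_force: 61.6
```

Request:
drive_tool --pt "0 0 0 0.03" --pt "0 0 0 0.03" --pt "0 0 0 0.03"

```text
t: 56.65
eef_pos: [0.4596, -0.1338, 0.1028]
ee_rot: [[0.993, 0.121, -0.01], [0.121, -0.993, 0.008], [-0.009, -0.009, -1.0]]
contact_force: [-16.5, 16.1, 20.9]
gripper_width: 0.0129
grasp_force: 63.7
```

```bash
python3 - <<'E'
from h import *
st();o=status.get_obs();p=o['eef_pos'];print(p[:2]@U,p[:2]@N-MID,o['moment'])
E
```

```text
t 56.65 p [ 0.4596 -0.1338  0.1028] yaw 6.95 j [-2.990e+01  3.200e+00  1.192e+02  1.000e-01  5.830e+01  5.310e+01] F [-16.5  16.1  20.9] w 0.0129 g 63.69156002998352
-0.2077800807032133 -0.0017074179998723404 [2.61974683 2.55643223 1.05389261]
```

Request:
drive_tool --pt "0 0 -0.002 0" --pt "0 0 -0.002 0"

```text
t: 56.85
eef_pos: [0.4594, -0.1338, 0.1029]
ee_rot: [[0.993, 0.121, -0.009], [0.121, -0.993, 0.007], [-0.008, -0.008, -1.0]]
contact_force: [-8.2, 12.4, 4.7]
gripper_width: 0.0128
grasp_force: 61.8
```

Request:
drive_tool --pt "0 0 0 0" --pt "0 0 0 0" --pt "0 0 0 0" --pt "0 0 0 0" --jaw 0.1

```text
t: 57.25
eef_pos: [0.4631, -0.1378, 0.1046]
ee_rot: [[0.993, 0.116, 0.001], [0.116, -0.993, -0.001], [0.001, 0.001, -1.0]]
contact_force: [0.9, 0.4, 0.0]
gripper_width: 0.0474
grasp_force: 0.0
```

Request:
drive_tool --pt "0 0 -0.03 0" --pt "0 0 -0.08 0" --pt "0 0 -0.13 0" --pt "0 0 -0.18 0" --pt "0 0 -0.23 0"

```text
t: 57.75
eef_pos: [0.4622, -0.1374, 0.3364]
ee_rot: [[0.993, 0.116, 0.001], [0.116, -0.993, -0.001], [0.001, 0.001, -1.0]]
contact_force: [1.3, -0.6, 0.1]
gripper_width: 0.0467
grasp_force: 0.0
```

Request:
drive_tool --pt "0 -0.04 -0.02 0" --pt "0 -0.08 -0.02 0" --pt "0 -0.12 -0.02 0" --pt "0 -0.16 -0.02 0" --pt "0 -0.2 -0.02 0"

```text
t: 58.25
eef_pos: [0.4389, 0.0626, 0.3545]
ee_rot: [[0.993, 0.116, 0.001], [0.116, -0.993, -0.0], [0.001, 0.0, -1.0]]
contact_force: [0.8, 0.0, -0.1]
gripper_width: 0.0474
grasp_force: 0.0
```

```bash
python3 - <<'E'
from h import *
st();im,c=grab('side','side7');s,cs=grab('scene','scene7');w,cw=grab('wrist','w19')
a=cv2.imread('pics/side7.png')[90:345,150:330];b=cv2.imread('pics/scene7.png')[110:310,150:430]
a=cv2.resize(a,None,fx=2.2,fy=2.2,interpolation=2);b=cv2.resize(b,(400,int(200*400/280)),interpolation=2)
o=np.zeros((600,800,3),np.uint8);o[:a.shape[0],:a.shape[1]]=a;o[:b.shape[0],400:]=b
w2=cv2.resize(cv2.imread('pics/w19.png'),(400,300));o[300:,400:]=w2;cv2.imwrite('pics/fin.png',o)
for k,x,cc in(('scene',s,cs),('side',im,c)):
  for b in blobs(mask(x,(105,150,60),(125,255,255)),500):print(k,'mat',rect(cc,cv2.convexHull(b)[:,0],.004))
  for b in blobs(mask(x,(0,150,60),(8,255,255)),150):print(k,'red',rect(cc,cv2.convexHull(b)[:,0],.028))
for b in blobs(mask(w,(20,100,100),(35,255,255)),20):
    q=rect(cw,b,.097)
    if q[2]<40:print('bar?',q,q[:2]@U,q[:2]@N-MID)
E
```

```text
t 58.25 p [0.4389 0.0626 0.3545] yaw 6.65 j [ -6.6 -19.1 111.2  -0.   87.9  76.8] F [ 0.8  0.  -0.1] w 0.0474 g 0.0
scene mat [  0.4893   0.3126 156.3347 135.8932 -86.301 ]
scene red [  0.5009   0.3132 120.1392  84.7997 -86.4085]
scene red [  0.8419   0.1867  28.8949  24.9914 -84.3159]
side mat [  0.4858   0.313  155.0764 134.4591 -86.4182]
side red [  0.4857   0.3043 137.2201  65.0208 -87.4742]
bar? [  0.5044   0.2458  19.1662  13.5864 -84.2566] 0.1592728936794904 0.10507336876660073
bar? [ 0.4613 -0.1335 31.2486  5.9066  9.4926] -0.20773002299308885 2.5954929705973573e-05
bar? [ 0.4894 -0.1741 31.3179  4.1022  9.1178] -0.2524073878784334 0.021047445526278352
bar? [ 0.4579 -0.1798 27.9368  4.5036  9.5011] -0.25283580279999235 -0.010961247990561529
```

View pics/fin.png

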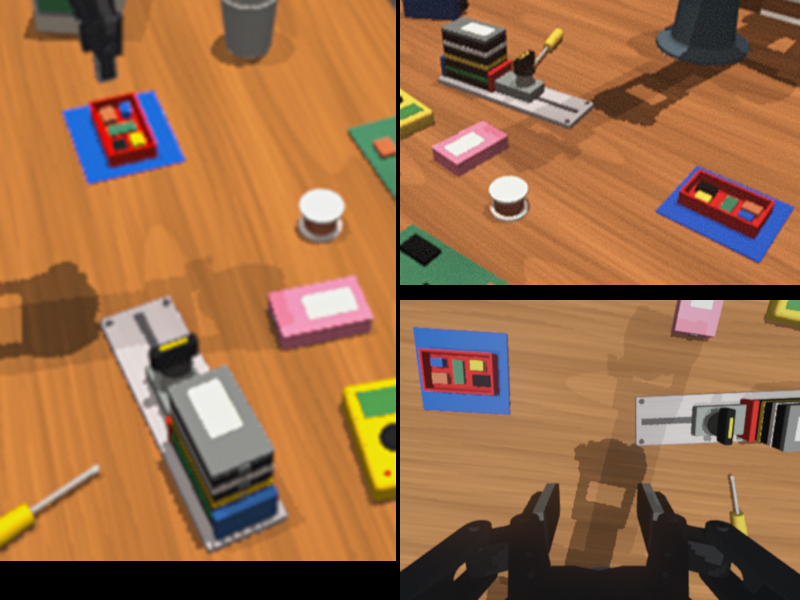

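The composite shows the column square, the plate against it, the bar exactly across (9.49°, knob at (175,350)), and the tray on the mat. Last check: tray centring.

```bash
python3 - <<'E'
from h import *
c=get_calibration('wrist');im=cv2.cvtColor(cv2.imread('pics/w19.png'),cv2.COLOR_BGR2RGB)
b=blobs(mask(im,(105,130,40),(128,255,255)),2000)[0];print('mat',rect(c,cv2.convexHull(b)[:,0],.004))
for b in blobs(mask(im,(0,150,60),(8,255,255)),1000)[:1]:print('tray',rect(c,cv2.convexHull(b)[:,0],.028))
E
```

```text
mat [  0.4889   0.3096 157.8515 136.9962 -86.4354]
tray [  0.4896   0.3082 118.1197  64.3194 -86.7492]
```

Tray centred within 2 mm. Handing in.

```bash
python3 -c "
from cell import sign_off
print(sign_off())"
```

```text
the job is handed in; nothing more can be done
None
```

The job is done and handed in at about 58 s: all four cases (green, yellow, white, grey; no orange one was present) stand as one column in the dock, the stop plate is up against the bottom case with the knob fully tight, and the tray lies flat within 2 mm of the mat's centre.

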